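# Load the blasting fixture and lock its keeper bar

## Robot

A 6-joint arm with a two-finger parallel gripper is mounted at the origin on the work surface. World frame = base frame: x ahead of the robot, y to its left, z up, the work surface at z = 0. Lengths are in mm, angles in rad, forces in N, time in s.
With the tool pointing down it reaches from about 300 to 875 mm from the base axis. Payload 6.4 kg.
Tool frame: the origin (TCP) lies at the very end of the fingers, on their centre line; the grasp point (between the pads) lies 19 mm behind it; z points along the fingers, y is the direction in which the jaws open and shut (so a half turn about z gives the same grasp; the last joint's range is limited). The gripper opens to 85 mm and grips with 20 to 120 N. Pads are 22 mm wide; open, the fingers measure 114 mm over their backs; the gripper's body (76 mm by 85 mm) begins 54 mm behind the grasp point. The pads swing forward as they close: fully open they stand 13 mm farther back than shut.
Start: joints at [-1.307, 0.181, 1.607, -0, 1.354, -0.206], TCP at [260.325, -512.711, 231.288] pointing down, gripper open.
Joint ranges: [-2.99, 2.99], [-0.89, 2.07], [0.3, 2.58], [-1.14, 4.28], [0, 2.63], [-3.12, 3.12]. Speed limits (rad/s): [2.57, 2.57, 3.01, 3.14, 3.14, 3.14].

## Interface

Orientations are given as a unit quaternion [w, x, y, z].
In Python, from workcell import ctrl gives the robot as it stands.
- The arm moves only by the shell command python3 -m handwheel 'ROWS'. ROWS is JSON, a list of rows, each an object of numbers: "hand": the opening, from 0 (shut) to 1 (fully open); "tx", "ty", "tz": the shift along the world's x, y, z in units of 0.2 m (1.0 is 0.2 m); "ax", "ay", "az": the turn, a rotation vector about the world's x, y, z in units of 0.5 rad (1.0 is 0.5 rad). A call has 1 to 8 rows; each row shifts and turns the commanded pose from where the row before left it; what a row does not reach is not made up. A row lasts 1/10 s, in which the tool goes at most 50 mm and 8.59 degrees, less where a joint would pass 70% of its speed; a pose out of reach is approached as far as the arm can. A call with a number of a shift or a turn outside -1 to 1 is refused whole. A call with a gripper value outside its range is refused whole. The fingers move at their own pace and stop on an object; the grip force is fixed at half the most. Time passes only in rows, so rows that do not move let the fingers close. It gives the time, the measured TCP pose, the force and the opening at its end, in the units of the state.
- ctrl.read_state(): the state, without advancing time (a new reading comes with each control period).
- ctrl.get_image(name): name is "scene" or "top"; returns a dict with "image" (480x640x3 uint8, red, green, blue), "z_map" (480x640 float32, mm along the optical axis (not along the pixel's ray), 0 where there is no reading), "fx", "fy", "cx", "cy" (pixels), "extrinsics" (4x4, takes a point from camera to world coordinates). Camera axes: x right, y down, z forward; pixel columns grow to the right and rows downward; lengths in mm; the calibration is good to about 2 mm. A picture is of the moment at which its call begins.
- ctrl.finish_job(): hands the job in, once; it reports no verdict.
Trained networks look in the newest picture that a camera, given by its name, has taken for a name from the list of things; names that differ only in an ending like _2 or _b are one class to them, and where a whole thing is asked for, a point or a joint stands for the part that bears it (a point fixed in the world has none). Each returns a list of dicts, best first, with "score" (0 to 1); they miss things now and then, are a little off and sometimes report something else, mostly with a low value. They report only what shows in the picture. A call takes as long as a camera call.
- ctrl.search_frame(target, camera): "centre" ([column, row] in pixels, amid what is visible of it).
- ctrl.place_of(target, camera): "centre" ([column, row] in pixels: a listed point, or the origin of a listed thing).
The state is a dict: "time": time; "qpos": joint angles; "dq": joint speeds; "joint_efforts": joint torques, N m; "tcp_pos": TCP position; "ee_rot": TCP orientation; "contact_force": force on the tool from outside, world axes, zero at the start; "ft_torque": the same for the moment, N m; "grip_width": finger opening in mm.
Only numpy, scipy, OpenCV 4.12 (cv2) and the standard library are available. Lean on these libraries where they do the work, as an engineer would, in place of code of your own. Each camera call takes 0.05 s, during which the arm holds its last target. There are 200 camera calls.

## Task

Load every loose turned part that is out on the bench into the blasting fixture, standing upright, one to a nest. Then swing the keeper bar down until it rests in its catch; only after that put the square key fully into the lock's socket, turn it clockwise to the stop so the tongue locks the bar, and hang the key upright in its stand again. Leave the bottle, the bin and the screwdriver where they are.

Things in the scene. Friction and masses are not known exactly. Their poses are not given: they have to be found in the camera images.
- part1: one of four like turned steel parts (2 to 4 are present, the rest are absent): upright cylinder 32 mm in diameter up to 27 mm, then a hub 20 mm in diameter up to its total height of 34 mm; 0.11 to 0.23 kg. Starts standing on the bench. Origin: centre of its underside, z up
- part2: one of four like turned steel parts (2 to 4 are present, the rest are absent): upright cylinder 32 mm in diameter up to 27 mm, then a hub 20 mm in diameter up to its total height of 34 mm; 0.11 to 0.23 kg. Starts standing on the bench. Origin: centre of its underside, z up
- part3: one of four like turned steel parts (2 to 4 are present, the rest are absent): upright cylinder 32 mm in diameter up to 27 mm, then a hub 20 mm in diameter up to its total height of 34 mm; 0.11 to 0.23 kg. Starts standing on the bench. Origin: centre of its underside, z up
- part4: one of four like turned steel parts (2 to 4 are present, the rest are absent): upright cylinder 32 mm in diameter up to 27 mm, then a hub 20 mm in diameter up to its total height of 34 mm; 0.11 to 0.23 kg. Starts standing on the bench. Origin: centre of its underside, z up
- fixture: fixed blasting fixture, aluminium base plate 90 x 340 x 20 mm (x, y, z) with, on its top, a row of four square-walled grey nests along its y axis, a hinge post at its +y end, and at its -y end a catch fork and, beyond it on the +x side, the lock. Origin: centre of the base plate's underside, on the bench; z up; it is turned about z by up to 0.22 rad
- nest1 (a point): centre of the floor of nest 1 (first, nearest the hinge post); the floor is 22 mm above the bench, clear inside 46 mm (fixture x) by 44 mm (fixture y), walls 6 mm thick, their top 12 mm above this floor; nests are 50 mm apart along fixture y. Axes as the fixture's
- nest2 (a point): centre of the floor of nest 2 (in the row); the floor is 22 mm above the bench, clear inside 46 mm (fixture x) by 44 mm (fixture y), walls 6 mm thick, their top 12 mm above this floor; nests are 50 mm apart along fixture y. Axes as the fixture's
- nest3 (a point): centre of the floor of nest 3 (in the row); the floor is 22 mm above the bench, clear inside 46 mm (fixture x) by 44 mm (fixture y), walls 6 mm thick, their top 12 mm above this floor; nests are 50 mm apart along fixture y. Axes as the fixture's
- nest4 (a point): centre of the floor of nest 4 (last, nearest the catch); the floor is 22 mm above the bench, clear inside 46 mm (fixture x) by 44 mm (fixture y), walls 6 mm thick, their top 12 mm above this floor; nests are 50 mm apart along fixture y. Axes as the fixture's
- bar (a joint): angle (rad) of the steel keeper bar. 0 = closed: level over all the nests along fixture -y, its free end in the catch fork (underside 61, top 69 mm above the bench). Grows as the free end swings up; 1.57 = upright, 1.75 = stop. Stiff hinge (0.3 Nm friction): stays where it is left, must be pushed all the way down (a few N at the free end). Starts at 1.55 to 1.75
- bar_hinge (a point): point on the bar's hinge axis, 150 mm along fixture +y from the fixture's origin, 65 mm above the bench; the hinge axis is fixture x. Axes as the fixture's
- bar_tip (a point): point near the free end of the keeper bar (flat bar 14 mm wide, 8 mm thick), mid-thickness, 285 mm from the hinge axis (the bar ends 7 mm farther); moves with the bar; its -y axis points outward along the bar, its z axis is the normal of the bar's upper face (the outer face, towards fixture +y, when the bar is open)
- lock (a joint): angle (rad) of the lock: dark steel block 34 mm square turning about a vertical axis, with a tongue 14 mm wide reaching 48 mm from the axis, 70 to 75 mm above the bench. 0 = unlocked, tongue along fixture -y; grows clockwise seen from above; 1.4 = stop, locked, tongue over the end of the closed bar. Friction 0.06 Nm, it stays where it is left. Starts at 0 to 0.3
- socket (a point): centre of the floor of the lock's square socket, at fixture (42, -135) mm and 54 mm above the bench; turns with the lock. The socket is 11.6 mm square, sides along this point's x and y axes, 17 mm deep with a 2 mm chamfer at its mouth, sunk below a further 20 mm square recess 5 mm deep; the top of the lock is 76 mm above the bench
- key: loose square key, 80 g, standing upright in its stand: steel shank 10 mm square, 34 mm long, then a flange 28 mm in diameter and 4 mm thick, then a black flat handle 42 mm (key x) by 12 mm (key y) from 38 to 74 mm above the tip. Origin: centre of the shank's tip, z up through the handle, shank sides along its x and y. Fits the socket at any quarter turn; seated, its flange is 12 mm above the lock
- stand: fixed white key stand, block 70 x 70 x 50 mm with a round hole 18 mm in diameter and 44 mm deep from the top in its middle; the key hangs in it by its flange, its tip 16 mm above the bench. Origin: centre of the underside
- bottle: bystander: closed white bottle, 60 mm in diameter, 130 mm tall; origin centre of its underside
- bin: bystander: open white plastic bin 90 x 130 x 50 mm; origin centre of its underside
- driver: bystander: screwdriver with black handle lying on the bench, about 0.2 m long along its x

How it is judged:
By the outcome, as a careful person would: the job done as asked, in the order asked, and still so for the second after the job is handed in, with the robot touching nothing.
Of part1, part2, part3, part4 only 2 to 4 are there at a start; the rules pass over those that are not, and their reading is None.
At some moment in a run one of part1, part2, part3, part4 may be knocked a few centimetres aside while the robot is not near it.
It also fails if it takes over 210 s, if anything falls off the work surface, if the arm or the gripper's body presses on something with over 40 N, if the wrist force passes 120 N, or if a joint passes its speed limit or range.

## Working session

There is one attempt and no reset: what is moved stays moved. The work goes in short steps, Python scripts to look and compute and a shell command to move; the robot and the scene stay as the last step left them, time stands still between calls to the robot, and variables do not carry over. Pictures are saved under pics/ and viewed, on a budget of 14 in all, crops included, one or two more only if the job needs it, and the job is handed in when it is done.

```bash
mkdir -p pics; ls; cat > h.py <<'E'
import numpy as np, cv2
from workcell import ctrl
def snap(n, save=None):
    d=ctrl.get_image(n)
    if save: cv2.imwrite('pics/'+save, d['image'][:,:,::-1])
    return d
def pt(d,u,v,z=None,plane=None):
    "pixel -> world; by z_map (median 5x5) or by plane height"
    E=np.array(d['extrinsics']); r=np.array([(u-d['cx'])/d['fx'],(v-d['cy'])/d['fy'],1.])
    if plane is not None:
        w=E[:3,:3]@r; s=(plane-E[2,3])/w[2]
    else:
        p=d['z_map'][int(v)-2:int(v)+3,int(u)-2:int(u)+3]; p=p[p>0]; s=np.median(p) if p.size else np.nan
    return E[:3,:3]@(r*s)+E[:3,3]
def cloud(d):
    E=np.array(d['extrinsics']); v,u=np.mgrid[:480,:640]; z=d['z_map']
    P=np.stack([(u-d['cx'])/d['fx']*z,(v-d['cy'])/d['fy']*z,z],-1)@E[:3,:3].T+E[:3,3]
    P[z<=0]=np.nan
    return P
def proj(d,P):
    E=np.array(d['extrinsics']); c=E[:3,:3].T@(np.array(P)-E[:3,3]); return [d['fx']*c[0]/c[2]+d['cx'],d['fy']*c[1]/c[2]+d['cy']]
E
python3 - <<'E'
from h import *
np.set_printoptions(precision=1,suppress=True)
for n in ('top','scene'):
    d=snap(n,n+'0.png'); print(n,np.array(d['extrinsics']),d['fx'])
    for t in ['part1','fixture','key','stand','bottle','bin','driver','bar_tip','bar_hinge','socket','nest1','nest4']:
        for r in ctrl.place_of(t,n)[:5]:
            if r['score']>.3: print(t,round(r['score'],2),np.array(r['centre']),pt(d,*r['centre']))
s=ctrl.read_state();print({k:np.round(v,3) for k,v in s.items()})
E
```

```text
pics
top [[  -0.    -1.     0.1  478.7]
 [  -1.     0.     0.     0.4]
 [  -0.    -0.1   -1.  1469.2]
 [   0.     0.     0.     1. ]] 620.9243668315478
part1 0.54 [221.4 310.4] [410.  250.3  29.6]
part1 0.5 [388.6 292.4] [ 449.8 -135.9   31.5]
part1 0.43 [350.7 296.2] [441.5 -48.7  33.2]
fixture 0.9 [337.9 219.1] [620.8 -20.7  24.2]
fixture 0.46 [296.5 152.8] [782.9  76.7   2.8]
key 0.72 [398.2 202.4] [ 653.5 -156.9   67.4]
key 0.63 [468.6 263.5] [ 514.7 -316.    51.9]
stand 0.8 [465.7 263.7] [ 514.4 -310.3   47.9]
bottle 0.58 [139.7 225.5] [602.6 423.5  94.4]
bin 0.77 [299.7 152. ] [784.6  69.    3.8]
driver 0.67 [506.8 227.1] [ 600.6 -416.5    9. ]
bar_tip 0.62 [304.6 219.1] [621.7  57.3  20. ]
bar_hinge 0.83 [274.1 218.6] [618.1 124.2  73.7]
socket 0.93 [397.1 201.6] [ 655.6 -154.7   65.4]
socket 0.59 [470.8 261.5] [ 519.2 -320.5   54.1]
nest1 0.88 [304.9 218.8] [622.4  56.6  20. ]
nest1 0.81 [352.4 219.9] [619.  -54.7  20.8]
nest1 0.66 [371.9 220. ] [ 618.4 -100.3   20.6]
nest1 0.59 [330.6 220.8] [617.3  -3.7  20.1]
nest4 0.88 [304.9 218.8] [622.4  56.6  20. ]
nest4 0.81 [352.4 2
[... 925 characters left out ...]
 0.6 [317.1 275.7] [620.9  47.8  21.8]
nest1 0.48 [306.8 258.9] [621.1  -7.6  22.5]
nest4 0.81 [290.1 231.6] [ 621.  -103.1   22.6]
nest4 0.75 [298.5 253.5] [633.4 -28.9  26.8]
nest4 0.66 [308.1 262.4] [623.    3.4  22.7]
nest4 0.6 [317.1 275.7] [620.9  47.8  21.8]
nest4 0.48 [306.8 258.9] [621.1  -7.6  22.5]
{'time': np.float64(1.3), 'qpos': array([-1.3,  0.2,  1.6,  0. ,  1.4, -0.2]), 'dq': array([ 0.,  0., -0.,  0., -0.,  0.]), 'joint_efforts': array([ -0. , -44.5, -35.2,  -0. ,   0. ,  -0. ]), 'tcp_pos': array([ 260.3, -512.7,  231.3]), 'ee_rot': array([0. , 1. , 0.2, 0. ]), 'contact_force': array([ 0.1, -0. ,  0.6]), 'ft_torque': array([ 0.,  0., -0.]), 'grip_width': np.float64(84.937)}
```

View pics/top0.png

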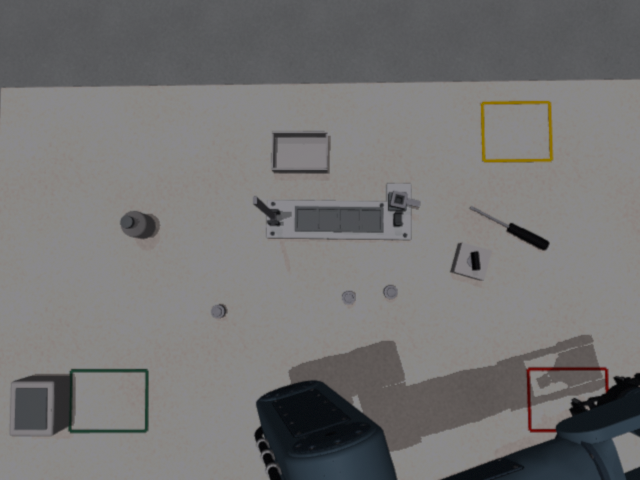

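View pics/scene0.png

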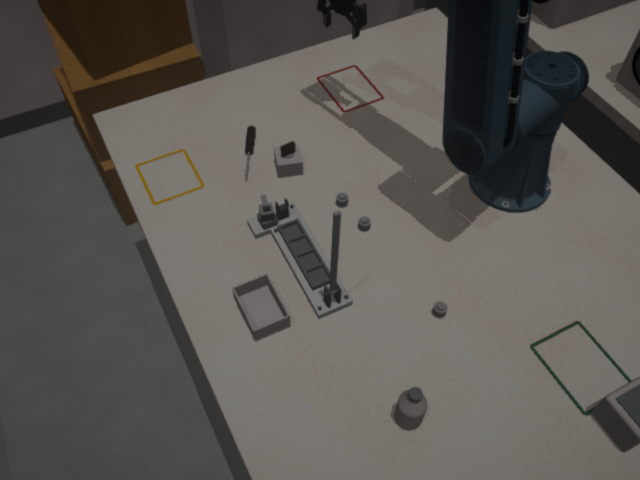

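Three parts are visible: top view at (220,310), (349,297) and (390,292). The bar is upright at (265,210), the lock tongue is at (410,204) and the key is in its stand at (475,261). Next I fit the poses from depth.

```bash
cat > fit.py <<'E'
from h import *
np.set_printoptions(precision=2,suppress=True)
def circ(P,c,lo,hi,R=35):
    m=(np.hypot(P[...,0]-c[0],P[...,1]-c[1])<R)&(P[...,2]>lo)&(P[...,2]<hi); Q=P[m]
    if len(Q)<8: return None
    (x,y),r=cv2.minEnclosingCircle(Q[:,:2].astype(np.float32)); return np.array([x,y,r,Q[:,0].mean(),Q[:,1].mean(),np.median(Q[:,2]),len(Q)])
def rect(P,x0,x1,y0,y1,lo,hi):
    m=(P[...,0]>x0)&(P[...,0]<x1)&(P[...,1]>y0)&(P[...,1]<y1)&(P[...,2]>lo)&(P[...,2]<hi); Q=P[m]
    return cv2.minAreaRect(Q[:,:2].astype(np.float32)),np.median(Q[:,2]),len(Q)
E
python3 - <<'E'
from fit import *
for n in ('top','scene'):
    d=snap(n); P=cloud(d); print(n)
    g=P[(abs(P[...,0]-520)<40)&(abs(P[...,1]-100)<100)]; print('bench z',np.nanmedian(g[:,2]))
    for c in ((410,250),(450,-136),(443,-45)):
        print('part',circ(P,c,22,40), circ(P,c,29,40))
    print('fix', rect(P,540,720,-230,230,16,26))
    print('nests', rect(P,560,690,-160,110,30,38))
    print('stand', rect(P,450,600,-380,-240,44,55))
    print('handle', rect(P,450,600,-380,-240,78,98))
    print('flange', circ(P,(515,-315),50,60,18))
    print('lock', rect(P,610,700,-190,-120,68,82))
    print('bar', rect(P,580,660,100,200,150,400))
    m=(P[...,2]>8)&(P[...,2]<200)&(P[...,0]>250)&(P[...,0]<880)&(abs(P[...,1])<560)
    k=m.astype(np.uint8); nn,l,st,c=cv2.connectedComponentsWithStats(k)
    for i in range(1,nn):
        if st[i,4]>20: print(st[i,4],np.nanmean(P[l==i],0))
E
```

```text
top
bench z -0.8961964760524097
part [407.92 259.66  15.88 407.61 259.61  28.71 140.  ] [407.69 259.46  15.09 407.75 259.37  32.78  69.  ]
part [ 450.96 -141.11   15.61  451.23 -141.01   28.38  141.  ] [ 449.52 -140.49   15.27  450.62 -140.86   32.39   66.  ]
part [437.62 -43.58  15.76 437.86 -43.44  29.25 138.  ] [435.7  -43.55  15.12 437.85 -43.49  33.49  71.  ]
fix (((639.8561401367188, -22.306655883789062), (340.18377685546875, 130.33921813964844), 89.37645721435547), np.float64(19.97140577670484), 3773)
nests (((622.138427734375, -36.14747619628906), (85.7168197631836, 235.4394989013672), 7.068756580352783), np.float64(33.518480141624195), 574)
stand (((520.0345458984375, -326.1840515136719), (71.82666015625, 70.99613952636719), 74.70738983154297), np.float64(48.86210048885232), 747)
handle (((519.3707275390625, -325.7460021972656), (39.9632453918457, 13.447439193725586), 2.441606044769287), np.float64(88.25629617953336), 110)
flange [ 514.83 -314.58   17.62  514.34 -313.25   52.1    77.  ]
lock (((657.2291870117188, -159.39059448242188), (52.30439376831055, 48.11195755004883), 
[... 1247 characters left out ...]
1875, -325.8616027832031), (44.03596496582031, 21.409242630004883), 6.533358097076416), np.float64(88.44159818189178), 89)
flange [ 514.74 -314.36   17.19  515.62 -314.17   53.89   60.  ]
lock (((655.8837890625, -159.34072875976562), (52.1836051940918, 50.164649963378906), 41.27229309082031), np.float64(75.38175939818916), 199)
bar (((624.25341796875, 133.65065002441406), (13.025379180908203, 16.61835289001465), 65.08103942871094), np.float64(270.72088872549864), 459)
288 [ 587.83 -440.34   21.72]
803 [ 524.31 -312.77   48.74]
139 [ 453.17 -137.23   26.3 ]
4868 [630.11 -19.34  35.38]
146 [439.71 -39.69  27.18]
1192 [777.11  69.29  34.27]
182 [410.2  263.13  27.8 ]
1060 [618.32 451.46  82.43]
```

```bash
cat > fixfit.py <<'E'
from fit import *
from scipy.optimize import least_squares
from scipy.spatial.transform import Rotation as R
def yaw():
    s=ctrl.read_state(); q=s['ee_rot']; M=R.from_quat([q[1],q[2],q[3],q[0]]).as_matrix()
    return s['tcp_pos'], np.degrees(np.arctan2(M[1,1],M[0,1])), M[:,2]
E
python3 - <<'E'
from fixfit import *
print(yaw())
for n in ('top','scene'):
    d=snap(n); P=cloud(d); Z=P[...,2]
    m=(Z>14)&(Z<27)&(P[...,0]>540)&(P[...,0]<760)&(P[...,1]>-230)&(P[...,1]<180); Q=P[m]
    # -x edge: min x per y bin ; +-y edges per x bin
    def edge(a,b,sgn,lo,hi,w=4):
        o=[]
        for t in np.arange(lo,hi,w):
            s=Q[(Q[:,b]>=t)&(Q[:,b]<t+w)]
            if len(s)>3: o.append((t+w/2,sgn*(sgn*s[:,a]).max()))
        o=np.array(o); k=np.polyfit(o[:,0],o[:,1],1); r=o[:,1]-np.polyval(k,o[:,0]); g=abs(r)<1.5*np.std(r)+.1; k=np.polyfit(o[g,0],o[g,1],1); return k,r.std()
    print(n,'-x edge',edge(0,1,-1,-180,140),'+x',edge(0,1,1,-80,100),'-y',edge(1,0,-1,585,650),'+y',edge(1,0,1,585,655))
    # lock block top
    m=(Z>71)&(Z<82)&(np.hypot(P[...,0]-660,P[...,1]+158)<60); print('lock pts'); L=P[m]
    cv2.imwrite(f'pics/lock_{n}.png',m.astype(np.uint8)*255)
    print(L.min(0),L.max(0),len(L))
    b=P[(abs(P[...,0]-622)<40)&(abs(P[...,1]-130)<60)&(Z>120)]
    for z in range(120,370,50):
        s=b[(b[:,2]>z)&(b[:,2]<z+50)]
        if len(s): print('bar',z,s.mean(0),s.min(0),s.max(0),len(s))
d=snap('top'); i=d['image'];print(i.shape)
a=cv2.resize(i[180:300,250:500][:,:,::-1],None,fx=3.2,fy=3.2,interpolation=cv2.INTER_CUBIC); cv2.imwrite('pics/crop1.png',np.clip(a*1.6,0,255).astype(np.uint8))
E
```

```text
(array([ 260.31, -512.7 ,  231.28]), np.float64(-63.08243544046066), array([-0.,  0., -1.]))
top -x edge (array([  0.02, 576.78]), np.float64(0.6816232752697092)) +x (array([  0.58, 692.74]), np.float64(21.053104208990643)) -y (array([  -0.01, -183.46]), np.float64(0.6936261177383862)) +y (array([ -0.13, 223.48]), np.float64(11.798194081225171))
lock pts
[ 603.14 -205.5    71.  ] [ 679.02 -137.57   81.85] 250
bar 120 [620.2  127.03 146.67] [616.18 124.59 120.91] [628.46 133.1  169.8 ] 24
bar 170 [621.42 127.74 191.96] [616.43 125.85 170.14] [628.55 133.31 209.35] 25
bar 220 [621.6  128.79 244.15] [616.31 126.85 220.11] [629.46 133.96 270.  ] 33
bar 270 [621.07 130.2  294.82] [616.26 127.87 271.64] [629.1  135.77 316.67] 36
bar 320 [622.47 132.81 347.61] [616.2  129.23 324.2 ] [629.96 137.93 359.97] 62
scene -x edge (array([  0.02, 576.57]), np.float64(5.120627518617715)) +x (array([  0.62, 696.18]), np.float64(25.016939341088847)) -y (array([   0.5 , -463.01]), np.float64(14.350871683163204)) +y (array([ -0.03, 167.88]), np.float64(1.116581038110731))
lock pts
[ 600.74 -207.31   71.01] [ 678.77 -138.14   81.8 ] 215
bar 120 [624.49 131.35 145.26] [614.68 123.95 120.87] [630.73 135.57 169.8 ] 84
bar 170 [624.21 132.39 195.58] [615.09 125.87 170.48] [631.28 135.6  219.32] 94
bar 220 [624.47 133.69 244.98] [615.24 125.22 220.53] [631.61 138.84 269.95] 101
bar 270 [624.57 134.68 295.09] [615.49 127.73 270.01] [631.08 138.64 319.84] 114
bar 320 [624.44 135.1  342.73] [615.93 128.75 320.09] [631.   139.32 361.36] 118
(480, 640, 3)
```

View pics/crop1.png

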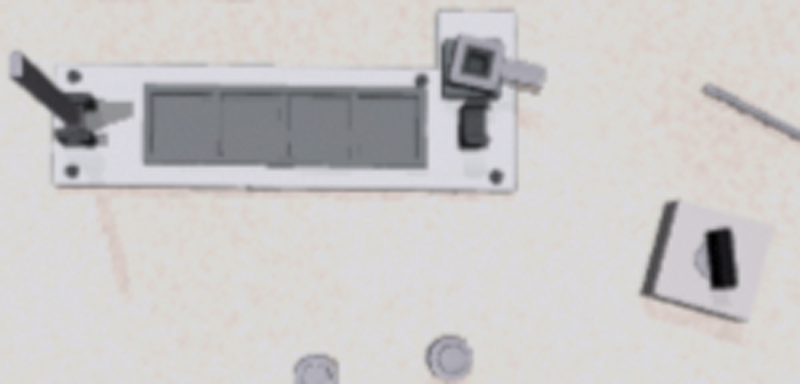

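```bash
r='{"hand":1,"tx":0.106,"ty":0.207,"tz":-0.045,"az":0.24}'
python3 -m handwheel '[{"hand":1,"tx":0.106,"ty":0.207,"tz":-0.045,"az":0.24},{"hand":1,"tx":0.106,"ty":0.207,"tz":-0.045,"az":0.24},{"hand":1,"tx":0.106,"ty":0.207,"tz":-0.045,"az":0.24},{"hand":1,"tx":0.106,"ty":0.207,"tz":-0.045,"az":0.24},{"hand":1,"tx":0.106,"ty":0.207,"tz":-0.045,"az":0.24},{"hand":1,"tx":0.106,"ty":0.207,"tz":-0.045,"az":0.24},{"hand":1,"tx":0.106,"ty":0.207,"tz":-0.045,"az":0.24},{"hand":1,"tx":0.106,"ty":0.207,"tz":-0.045,"az":0.24}]'
python3 -m handwheel '[{"hand":1,"tx":0.1,"ty":0.2,"tz":-0.045,"az":0.24},{"hand":1},{"hand":1}]'
python3 - <<'E'
from fixfit import *
print(yaw())
d=snap('top'); s=snap('scene')
print('sock',pt(d,399.7,200,plane=76),'nests ctr',pt(d,250+285.5/3.2,180+125.5/3.2,plane=34))
T=pt(d,250+540/3.2,180+77/3.2,plane=75); print('tongue tip',T)
for n,dd in (('top',d),('scene',s)):
    P=cloud(dd)
    for c in ((408,260),(451,-140),(438,-43)): print(n,'part',circ(P,c,22,40,30))
    for t in ('socket',):
        ctrl.get_image(n)
        for r in ctrl.place_of(t,n)[:1]: print(r, pt(dd,*r['centre'],plane=54))
    m=(P[...,2]>8)&(P[...,2]<60)&(P[...,0]>150)&(P[...,0]<560)&(abs(P[...,1])<560)
    k=m.astype(np.uint8); nn,l,st,c=cv2.connectedComponentsWithStats(k)
    for i in range(1,nn):
        if st[i,4]>20: print(st[i,4],np.nanmean(P[l==i],0))
E
```

```text
(array([ 260.31, -512.7 ,  231.28]), np.float64(-63.08427905527196), array([-0.,  0., -1.]))
sock [ 657.89 -159.42   76.  ] nests ctr [619.5  -23.65  34.  ]
tongue tip [ 648.47 -202.16   75.  ]
top part [407.67 260.38  15.85 407.98 259.48  28.9  136.  ]
top part [ 451.04 -140.94   15.82  450.97 -140.71   28.78  135.  ]
top part [437.59 -43.66  15.8  437.93 -43.4   29.05 136.  ]
{'centre': [397.7, 201.2], 'score': 0.83} [ 657.99 -157.34   54.  ]
925 [ 519.35 -322.     45.99]
73 [ 554.54 -493.36   19.89]
153 [ 450.73 -140.42   27.88]
150 [437.94 -43.3   28.61]
161 [407.72 258.63  27.72]
scene part [406.96 259.5   17.63 409.09 261.97  30.99 140.  ]
scene part [ 450.36 -140.22   17.83  451.46 -138.52   30.13   95.  ]
scene part [440.01 -44.06  18.4  438.4  -40.9   30.21 111.  ]
{'centre': [265.5, 213.2], 'score': 0.68} [ 660.69 -162.61   54.  ]
36 [ 554.35 -490.9    22.45]
624 [ 525.04 -309.89   41.72]
149 [ 453.01 -136.67   25.03]
150 [439.64 -39.28  26.4 ]
185 [410.55 262.95  27.61]validation failed for argument at $[0]...
validation failed for argument at $[0]...
```

```bash

python3 -m handwheel '[{"hand":1,"tx":0.106,"ty":0.207,"tz":-0.045,"ax":0,"ay":0,"az":0.24},{"hand":1,"tx":0.106,"ty":0.207,"tz":-0.045,"ax":0,"ay":0,"az":0.24},{"hand":1,"tx":0.106,"ty":0.207,"tz":-0.045,"ax":0,"ay":0,"az":0.24},{"hand":1,"tx":0.106,"ty":0.207,"tz":-0.045,"ax":0,"ay":0,"az":0.24},{"hand":1,"tx":0.106,"ty":0.207,"tz":-0.045,"ax":0,"ay":0,"az":0.24},{"hand":1,"tx":0.106,"ty":0.207,"tz":-0.045,"ax":0,"ay":0,"az":0.24},{"hand":1,"tx":0.106,"ty":0.207,"tz":-0.045,"ax":0,"ay":0,"az":0.24},{"hand":1,"tx":0.106,"ty":0.207,"tz":-0.045,"ax":0,"ay":0,"az":0.24}]'; python3 -c "
from fixfit import *
print(yaw())"
```

```text
time: 2.65
tcp_pos: [430.6, -179.9, 159.3]
ee_rot: [0.001, 0.754, 0.657, 0.0]
contact_force: [0.4, -0.6, -0.2]
grip_width: 85.2
(array([ 430.61, -179.88,  159.31]), np.float64(-7.811974450984638), array([ 0., -0., -1.]))
```

```bash

python3 -m handwheel '[{"hand":1,"tx":0.102,"ty":0.196,"tz":-0.15,"ax":0,"ay":0,"az":0.234},{"hand":1,"tx":0,"ty":0,"tz":-0.15,"ax":0,"ay":0,"az":0},{"hand":1,"tx":0,"ty":0,"tz":-0.15,"ax":0,"ay":0,"az":0},{"hand":1,"tx":0,"ty":0,"tz":0,"ax":0,"ay":0,"az":0},{"hand":1,"tx":0,"ty":0,"tz":0,"ax":0,"ay":0,"az":0}]'; python3 - <<'E'
from fixfit import *
print(yaw(), ctrl.read_state()['qpos'])
d=snap('scene'); u,v=map(int,proj(d,(451,-140,30)))
a=d['image'][v-60:v+60,u-80:u+80,::-1]; cv2.imwrite('pics/g1.png',cv2.resize(np.clip(a*1.5,0,255).astype(np.uint8),None,fx=4,fy=4,interpolation=cv2.INTER_CUBIC))
E
```

```text
time: 3.15
tcp_pos: [448.9, -144.8, 71.5]
ee_rot: [-0.0, 0.716, 0.699, -0.0]
contact_force: [0.8, -0.6, 0.7]
grip_width: 85.6
(array([ 448.93, -144.82,   71.46]), np.float64(-1.3842963760337657), array([-0.,  0., -1.])) [-0.56  0.17  1.98  0.    0.99 -0.54]
```

View pics/g1.png

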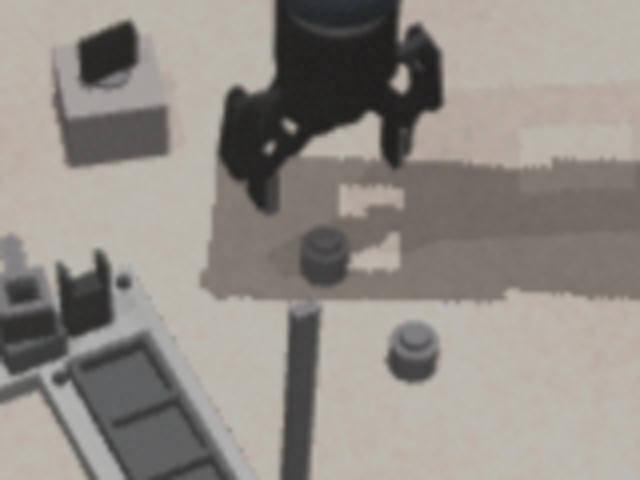

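```bash

python3 -m handwheel '[{"hand":1,"tx":0.011,"ty":0.021,"tz":0,"ax":0,"ay":0,"az":0},{"hand":1,"tx":0,"ty":0,"tz":-0.1,"ax":0,"ay":0,"az":0},{"hand":1,"tx":0,"ty":0,"tz":-0.1,"ax":0,"ay":0,"az":0},{"hand":1,"tx":0,"ty":0,"tz":-0.102,"ax":0,"ay":0,"az":0},{"hand":1,"tx":0,"ty":0,"tz":0,"ax":0,"ay":0,"az":0},{"hand":1,"tx":0,"ty":0,"tz":0,"ax":0,"ay":0,"az":0}]'
python3 -m handwheel '[{"hand":0,"tx":0,"ty":0,"tz":0,"ax":0,"ay":0,"az":0},{"hand":0,"tx":0,"ty":0,"tz":0,"ax":0,"ay":0,"az":0},{"hand":0,"tx":0,"ty":0,"tz":0,"ax":0,"ay":0,"az":0},{"hand":0,"tx":0,"ty":0,"tz":0,"ax":0,"ay":0,"az":0},{"hand":0,"tx":0,"ty":0,"tz":0,"ax":0,"ay":0,"az":0},{"hand":0,"tx":0,"ty":0,"tz":0,"ax":0,"ay":0,"az":0},{"hand":0,"tx":0,"ty":0,"tz":0,"ax":0,"ay":0,"az":0}]'
```

```text
time: 3.8
tcp_pos: [451.9, -141.0, 11.9]
ee_rot: [0.001, 0.716, 0.698, 0.0]
contact_force: [-0.7, -0.1, -0.8]
grip_width: 85.2
time: 4.5
tcp_pos: [451.6, -140.9, 11.7]
ee_rot: [0.0, 0.716, 0.699, 0.0]
contact_force: [-2.1, 1.2, 7.5]
grip_width: 29.1
```

```bash

python3 -m handwheel '[{"hand":0,"tx":0,"ty":0,"tz":0,"ax":0,"ay":0,"az":0},{"hand":0,"tx":0,"ty":0,"tz":0,"ax":0,"ay":0,"az":0},{"hand":0,"tx":0,"ty":0,"tz":0.05,"ax":0,"ay":0,"az":0},{"hand":0,"tx":0,"ty":0,"tz":0.1,"ax":0,"ay":0,"az":0},{"hand":0,"tx":0,"ty":0,"tz":0.15,"ax":0,"ay":0,"az":0},{"hand":0,"tx":0,"ty":0,"tz":0.2,"ax":0,"ay":0,"az":0},{"hand":0,"tx":0,"ty":0,"tz":0,"ax":0,"ay":0,"az":0},{"hand":0,"tx":0,"ty":0,"tz":0,"ax":0,"ay":0,"az":0}]'; python3 - <<'E'
from fixfit import *
p=yaw()[0]; print(yaw())
d=snap('scene'); u,v=map(int,proj(d,p))
a=d['image'][v-60:v+60,u-80:u+80,::-1]; cv2.imwrite('pics/g2.png',cv2.resize(np.clip(a*1.5,0,255).astype(np.uint8),None,fx=4,fy=4,interpolation=cv2.INTER_CUBIC))
E
```

```text
time: 5.3
tcp_pos: [451.7, -140.9, 111.8]
ee_rot: [0.001, 0.716, 0.699, 0.0]
contact_force: [-0.4, 1.0, -2.9]
grip_width: 29.2
(array([ 451.71, -140.87,  111.81]), np.float64(-1.370396239339372), array([ 0., -0., -1.]))
```

View pics/g2.png

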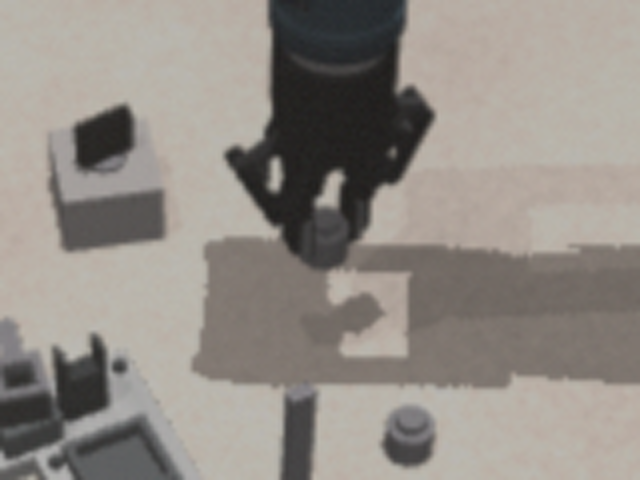

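```bash

python3 -m handwheel '[{"hand":0,"tx":0.209,"ty":0.054,"tz":0,"ax":0,"ay":0,"az":0},{"hand":0,"tx":0.209,"ty":0.054,"tz":0,"ax":0,"ay":0,"az":0},{"hand":0,"tx":0.209,"ty":0.054,"tz":0,"ax":0,"ay":0,"az":0},{"hand":0,"tx":0.209,"ty":0.054,"tz":0,"ax":0,"ay":0,"az":0},{"hand":0,"tx":0,"ty":0,"tz":-0.1,"ax":0,"ay":0,"az":0},{"hand":0,"tx":0,"ty":0,"tz":-0.05,"ax":0,"ay":0,"az":0},{"hand":0,"tx":0,"ty":0,"tz":0,"ax":0,"ay":0,"az":0},{"hand":0,"tx":0,"ty":0,"tz":0,"ax":0,"ay":0,"az":0}]'; python3 - <<'E'
from fixfit import *
p=yaw()[0]; print(yaw())
d=snap('scene'); u,v=map(int,proj(d,p))
a=d['image'][v-60:v+60,u-80:u+80,::-1]; cv2.imwrite('pics/g3.png',cv2.resize(np.clip(a*1.5,0,255).astype(np.uint8),None,fx=4,fy=4,interpolation=cv2.INTER_CUBIC))
E
```

```text
time: 6.15
tcp_pos: [616.8, -97.3, 79.6]
ee_rot: [-0.001, 0.716, 0.698, -0.001]
contact_force: [0.3, -0.2, -1.9]
grip_width: 28.6
(array([616.78, -97.34,  79.56]), np.float64(-1.410116052656607), array([-0.,  0., -1.]))
```

View pics/g3.png

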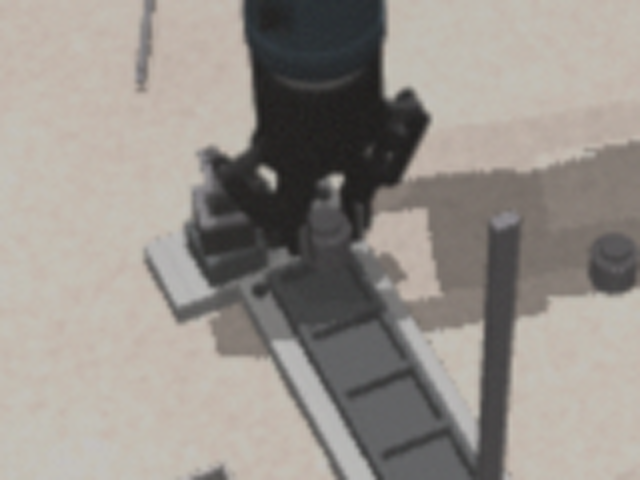

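```bash

python3 -m handwheel '[{"hand":0,"tx":0.01,"ty":0,"tz":-0.1,"ax":0,"ay":0,"az":0},{"hand":0,"tx":0,"ty":0,"tz":-0.08,"ax":0,"ay":0,"az":0},{"hand":0,"tx":0,"ty":0,"tz":-0.04,"ax":0,"ay":0,"az":0},{"hand":0,"tx":0,"ty":0,"tz":0,"ax":0,"ay":0,"az":0},{"hand":0,"tx":0,"ty":0,"tz":0,"ax":0,"ay":0,"az":0}]'
python3 -m handwheel '[{"hand":0.8,"tx":0,"ty":0,"tz":0,"ax":0,"ay":0,"az":0},{"hand":0.8,"tx":0,"ty":0,"tz":0,"ax":0,"ay":0,"az":0},{"hand":0.8,"tx":0,"ty":0,"tz":0,"ax":0,"ay":0,"az":0},{"hand":0.8,"tx":0,"ty":0,"tz":0,"ax":0,"ay":0,"az":0},{"hand":1,"tx":0,"ty":0,"tz":0.15,"ax":0,"ay":0,"az":0},{"hand":1,"tx":0,"ty":0,"tz":0.15,"ax":0,"ay":0,"az":0},{"hand":1,"tx":0,"ty":0,"tz":0.15,"ax":0,"ay":0,"az":0},{"hand":1,"tx":0,"ty":0,"tz":0,"ax":0,"ay":0,"az":0}]'
python3 - <<'E'
from fixfit import *
p=yaw()[0]; print(p)
for n in('top','scene'):
    d=snap(n); P=cloud(d); print(n,[circ(P,c,22,40,30) for c in ((408,260),(438,-43))],circ(P,(619,-97),42,60,30))
E
```

```text
time: 6.7
tcp_pos: [620.4, -97.5, 37.0]
ee_rot: [0.0, 0.716, 0.699, 0.0]
contact_force: [-0.3, -0.2, -1.4]
grip_width: 28.9
time: 7.5
tcp_pos: [623.8, -98.5, 132.4]
ee_rot: [0.004, 0.715, 0.699, 0.002]
contact_force: [0.7, -0.8, 1.0]
grip_width: 85.5
[623.77 -98.48 132.42]
top [array([407.96, 259.77,  16.06, 407.5 , 259.81,  28.07, 140.  ]), None] None
scene [array([406.86, 260.33,  18.43, 409.15, 261.62,  30.39, 140.  ]), array([437.44, -43.34,  16.44, 438.3 , -40.79,  30.15, 107.  ])] [625.97 -99.48  22.05 620.94 -94.85  51.53 116.  ]
```

```bash

python3 -m handwheel '[{"hand":1,"tx":-0.183,"ty":0.054,"tz":0,"ax":0,"ay":0,"az":0},{"hand":1,"tx":-0.183,"ty":0.054,"tz":-0.05,"ax":0,"ay":0,"az":0},{"hand":1,"tx":-0.183,"ty":0.054,"tz":-0.075,"ax":0,"ay":0,"az":0},{"hand":1,"tx":-0.183,"ty":0.054,"tz":-0.075,"ax":0,"ay":0,"az":0},{"hand":1,"tx":-0.183,"ty":0.055,"tz":-0.075,"ax":0,"ay":0,"az":0},{"hand":1,"tx":0,"ty":0,"tz":0,"ax":0,"ay":0,"az":0},{"hand":1,"tx":0,"ty":0,"tz":0,"ax":0,"ay":0,"az":0}]'; python3 - <<'E'
from fixfit import *
p=yaw()[0]; print(yaw())
d=snap('top'); P=cloud(d); print(circ(P,(619,-97),42,60,30),circ(P,(619,-97),30,60,20))
d=snap('scene'); P=cloud(d); print(circ(P,(438,-43),22,40,30))
E
```

```text
time: 8.3
tcp_pos: [435.8, -42.5, 70.5]
ee_rot: [-0.001, 0.716, 0.699, -0.001]
contact_force: [0.2, -0.4, 0.2]
grip_width: 85.6
(array([435.75, -42.54,  70.49]), np.float64(-1.373510472135035), array([-0.,  0., -1.]))
[626.46 -94.19  22.25 620.25 -97.43  50.38 146.  ] [620.5  -97.87  15.9  619.4  -97.29  49.89 156.  ]
[441.11 -45.21  19.93 438.98 -39.93  30.9  112.  ]
```

```bash

python3 -m handwheel '[{"hand":1,"tx":0.01,"ty":-0.004,"tz":-0.1,"ax":0,"ay":0,"az":0},{"hand":1,"tx":0,"ty":0,"tz":-0.1,"ax":0,"ay":0,"az":0},{"hand":1,"tx":0,"ty":0,"tz":-0.094,"ax":0,"ay":0,"az":0},{"hand":1,"tx":0,"ty":0,"tz":0,"ax":0,"ay":0,"az":0},{"hand":0,"tx":0,"ty":0,"tz":0,"ax":0,"ay":0,"az":0},{"hand":0,"tx":0,"ty":0,"tz":0,"ax":0,"ay":0,"az":0},{"hand":0,"tx":0,"ty":0,"tz":0,"ax":0,"ay":0,"az":0},{"hand":0,"tx":0,"ty":0,"tz":0,"ax":0,"ay":0,"az":0}]'
python3 -m handwheel '[{"hand":0,"tx":0,"ty":0,"tz":0,"ax":0,"ay":0,"az":0},{"hand":0,"tx":0,"ty":0,"tz":0,"ax":0,"ay":0,"az":0},{"hand":0,"tx":0,"ty":0,"tz":0,"ax":0,"ay":0,"az":0},{"hand":0,"tx":0,"ty":0,"tz":0,"ax":0,"ay":0,"az":0}]'
python3 -m handwheel '[{"hand":0,"tx":0,"ty":0,"tz":0.1,"ax":0,"ay":0,"az":0},{"hand":0,"tx":0,"ty":0,"tz":0.15,"ax":0,"ay":0,"az":0},{"hand":0,"tx":0,"ty":0,"tz":0.15,"ax":0,"ay":0,"az":0},{"hand":0,"tx":0,"ty":0,"tz":0,"ax":0,"ay":0,"az":0},{"hand":0,"tx":0,"ty":0,"tz":0,"ax":0,"ay":0,"az":0}]'
```

```text
time: 9.2
tcp_pos: [440.0, -44.3, 14.0]
ee_rot: [0.001, 0.715, 0.699, 0.0]
contact_force: [-8.2, 1.7, 28.6]
grip_width: 28.6
time: 9.6
tcp_pos: [440.0, -44.3, 14.2]
ee_rot: [0.001, 0.715, 0.699, 0.0]
contact_force: [-2.9, 0.1, 9.0]
grip_width: 28.6
time: 10.1
tcp_pos: [439.8, -44.1, 93.5]
ee_rot: [0.001, 0.716, 0.699, 0.0]
contact_force: [0.9, -0.8, -1.9]
grip_width: 28.3
```

```bash

python3 -m handwheel '[{"hand":0,"tx":0.225,"ty":-0.004,"tz":0,"ax":0,"ay":0,"az":0},{"hand":0,"tx":0.225,"ty":-0.004,"tz":0,"ax":0,"ay":0,"az":0},{"hand":0,"tx":0.225,"ty":-0.004,"tz":0,"ax":0,"ay":0,"az":0},{"hand":0,"tx":0.225,"ty":-0.004,"tz":0,"ax":0,"ay":0,"az":0},{"hand":0,"tx":0,"ty":0,"tz":-0.05,"ax":0,"ay":0,"az":0},{"hand":0,"tx":0,"ty":0,"tz":0,"ax":0,"ay":0,"az":0},{"hand":0,"tx":0,"ty":0,"tz":0,"ax":0,"ay":0,"az":0}]'
python3 -m handwheel '[{"hand":0,"tx":0,"ty":0,"tz":-0.1,"ax":0,"ay":0,"az":0},{"hand":0,"tx":0,"ty":0,"tz":-0.1,"ax":0,"ay":0,"az":0},{"hand":0,"tx":0,"ty":0,"tz":-0.03,"ax":0,"ay":0,"az":0},{"hand":0,"tx":0,"ty":0,"tz":0,"ax":0,"ay":0,"az":0},{"hand":0,"tx":0,"ty":0,"tz":0,"ax":0,"ay":0,"az":0}]'
```

```text
time: 10.8
tcp_pos: [616.8, -46.6, 80.6]
ee_rot: [-0.002, 0.716, 0.699, -0.001]
contact_force: [-0.5, 0.0, -1.7]
grip_width: 28.4
time: 11.3
tcp_pos: [618.9, -47.2, 37.6]
ee_rot: [0.0, 0.716, 0.698, 0.0]
contact_force: [-0.4, -0.4, -1.8]
grip_width: 28.5
```

```bash

python3 -m handwheel '[{"hand":0.8,"tx":0,"ty":0,"tz":0,"ax":0,"ay":0,"az":0},{"hand":0.8,"tx":0,"ty":0,"tz":0,"ax":0,"ay":0,"az":0},{"hand":0.8,"tx":0,"ty":0,"tz":0,"ax":0,"ay":0,"az":0},{"hand":0.8,"tx":0,"ty":0,"tz":0,"ax":0,"ay":0,"az":0},{"hand":1,"tx":0,"ty":0,"tz":0.15,"ax":0,"ay":0,"az":0},{"hand":1,"tx":0,"ty":0,"tz":0.15,"ax":0,"ay":0,"az":0},{"hand":1,"tx":0,"ty":0,"tz":0.15,"ax":0,"ay":0,"az":0},{"hand":1,"tx":-0.2,"ty":0,"tz":0,"ax":0,"ay":0,"az":0}]'
python3 -m handwheel '[{"hand":1,"tx":-0.2,"ty":0,"tz":0,"ax":0,"ay":0,"az":0},{"hand":1,"tx":-0.13,"ty":0.19,"tz":0,"ax":0,"ay":0,"az":0},{"hand":1,"tx":-0.13,"ty":0.19,"tz":0,"ax":0,"ay":0,"az":0},{"hand":1,"tx":-0.13,"ty":0.19,"tz":0,"ax":0,"ay":0,"az":0},{"hand":1,"tx":-0.1,"ty":0.2,"tz":0,"ax":0,"ay":0,"az":0},{"hand":1,"tx":-0.08,"ty":0.22,"tz":0,"ax":0,"ay":0,"az":0},{"hand":1,"tx":-0.05,"ty":0.22,"tz":0,"ax":0,"ay":0,"az":0},{"hand":1,"tx":-0.035,"ty":0.22,"tz":0,"ax":0,"ay":0,"az":0}]'
python3 -m handwheel '[{"hand":1,"tx":0,"ty":0.1,"tz":-0.15,"ax":0,"ay":0,"az":0},{"hand":1,"tx":0,"ty":0,"tz":-0.15,"ax":0,"ay":0,"az":0},{"hand":1,"tx":0,"ty":0,"tz":0,"ax":0,"ay":0,"az":0},{"hand":1,"tx":0,"ty":0,"tz":0,"ax":0,"ay":0,"az":0}]'
python3 - <<'E'
from fixfit import *
print(yaw())
d=snap('scene'); P=cloud(d); print(circ(P,(408,260),22,40,40),circ(P,(619,-47),42,60,24))
d=snap('top'); P=cloud(d); print(circ(P,(619,-47),42,60,24), circ(P,(619,-97),42,60,24))
m=(P[...,2]>8)&(P[...,2]<70)&(P[...,0]>150)&(P[...,0]<880)&(abs(P[...,1])<560)
k=m.astype(np.uint8); nn,l,st,c=cv2.connectedComponentsWithStats(k)
for i in range(1,nn):
    if st[i,4]>20: print(st[i,4],np.nanmean(P[l==i],0))
E
```

```text
time: 12.1
tcp_pos: [586.1, -49.0, 133.3]
ee_rot: [0.006, 0.715, 0.699, 0.004]
contact_force: [0.7, -0.2, 1.6]
grip_width: 85.0
time: 12.9
tcp_pos: [407.6, 240.4, 127.5]
ee_rot: [0.0, 0.716, 0.699, 0.0]
contact_force: [1.3, -0.3, 0.6]
grip_width: 85.3
time: 13.3
tcp_pos: [408.1, 258.6, 67.1]
ee_rot: [-0.0, 0.716, 0.699, -0.001]
contact_force: [0.0, -0.4, 0.1]
grip_width: 85.6
(array([408.08, 258.57,  67.07]), np.float64(-1.3752361494856316), array([-0., -0., -1.]))
[408.17 260.21  17.14 408.99 261.94  30.24 141.  ] [618.03 -45.23  17.79 619.31 -42.92  51.84 117.  ]
[618.83 -46.36  15.85 618.56 -46.12  49.65 139.  ] [624.42 -97.18  18.82 620.31 -97.48  49.61 149.  ]
741 [779.09  70.54  37.06]
5546 [622.1  -31.06  24.47]
49 [ 661.64 -159.01   61.44]
578 [ 586.02 -446.18   19.28]
195 [601.17 420.63  40.61]
954 [ 519.8  -321.78   46.12]
55 [410.09 249.48  23.8 ]
```

```bash

python3 -m handwheel '[{"hand":1,"tx":0,"ty":0.006,"tz":-0.1,"ax":0,"ay":0,"az":0},{"hand":1,"tx":0,"ty":0,"tz":-0.1,"ax":0,"ay":0,"az":0},{"hand":1,"tx":0,"ty":0,"tz":-0.075,"ax":0,"ay":0,"az":0},{"hand":1,"tx":0,"ty":0,"tz":0,"ax":0,"ay":0,"az":0},{"hand":0,"tx":0,"ty":0,"tz":0,"ax":0,"ay":0,"az":0},{"hand":0,"tx":0,"ty":0,"tz":0,"ax":0,"ay":0,"az":0},{"hand":0,"tx":0,"ty":0,"tz":0,"ax":0,"ay":0,"az":0},{"hand":0,"tx":0,"ty":0,"tz":0,"ax":0,"ay":0,"az":0}]'
python3 -m handwheel '[{"hand":0,"tx":0,"ty":0,"tz":0,"ax":0,"ay":0,"az":0},{"hand":0,"tx":0,"ty":0,"tz":0,"ax":0,"ay":0,"az":0},{"hand":0,"tx":0,"ty":0,"tz":0,"ax":0,"ay":0,"az":0},{"hand":0,"tx":0,"ty":0,"tz":0,"ax":0,"ay":0,"az":0}]'
python3 -m handwheel '[{"hand":0,"tx":0,"ty":0,"tz":0.1,"ax":0,"ay":0,"az":0},{"hand":0,"tx":0,"ty":0,"tz":0.2,"ax":0,"ay":0,"az":0},{"hand":0,"tx":0,"ty":0,"tz":0.2,"ax":0,"ay":0,"az":0},{"hand":0,"tx":0,"ty":0,"tz":0,"ax":0,"ay":0,"az":0},{"hand":0,"tx":0,"ty":0,"tz":0,"ax":0,"ay":0,"az":0}]'
```

```text
time: 14.2
tcp_pos: [409.2, 260.2, 13.1]
ee_rot: [0.0, 0.716, 0.699, 0.001]
contact_force: [-7.0, -2.8, 23.1]
grip_width: 28.8
time: 14.6
tcp_pos: [409.2, 260.2, 13.2]
ee_rot: [0.0, 0.715, 0.699, 0.001]
contact_force: [-1.4, -0.8, 6.7]
grip_width: 28.5
time: 15.1
tcp_pos: [409.1, 260.3, 113.1]
ee_rot: [0.001, 0.716, 0.699, 0.001]
contact_force: [-1.3, 0.5, -2.7]
grip_width: 28.7
```

```bash

python3 -m handwheel '[{"hand":0,"tx":0,"ty":-0.2,"tz":0,"ax":0,"ay":0,"az":0},{"hand":0,"tx":0,"ty":-0.2,"tz":0,"ax":0,"ay":0,"az":0},{"hand":0,"tx":0,"ty":-0.2,"tz":0,"ax":0,"ay":0,"az":0},{"hand":0,"tx":0.176,"ty":-0.115,"tz":0,"ax":0,"ay":0,"az":0},{"hand":0,"tx":0.176,"ty":-0.115,"tz":0,"ax":0,"ay":0,"az":0},{"hand":0,"tx":0.176,"ty":-0.115,"tz":0,"ax":0,"ay":0,"az":0},{"hand":0,"tx":0.176,"ty":-0.115,"tz":0,"ax":0,"ay":0,"az":0},{"hand":0,"tx":0.176,"ty":-0.115,"tz":0,"ax":0,"ay":0,"az":0}]'
python3 -m handwheel '[{"hand":0,"tx":0.176,"ty":-0.114,"tz":0,"ax":0,"ay":0,"az":0},{"hand":0,"tx":0,"ty":0,"tz":-0.15,"ax":0,"ay":0,"az":0},{"hand":0,"tx":0,"ty":0,"tz":0,"ax":0,"ay":0,"az":0},{"hand":0,"tx":0,"ty":0,"tz":0,"ax":0,"ay":0,"az":0}]'
python3 -c "
from fixfit import *
print(yaw())"
```

```text
time: 15.9
tcp_pos: [584.1, 24.0, 109.5]
ee_rot: [-0.002, 0.716, 0.698, -0.001]
contact_force: [0.3, 0.7, -0.8]
grip_width: 28.7
time: 16.3
tcp_pos: [617.2, 2.7, 79.3]
ee_rot: [-0.003, 0.716, 0.699, -0.002]
contact_force: [-0.3, -0.2, -1.1]
grip_width: 28.6
(array([617.17,   2.72,  79.28]), np.float64(-1.3755807292619995), array([-0.01,  0.  , -1.  ]))
```

```bash

python3 -m handwheel '[{"hand":0,"tx":0,"ty":0,"tz":-0.1,"ax":0,"ay":0,"az":0},{"hand":0,"tx":0,"ty":0,"tz":-0.09,"ax":0,"ay":0,"az":0},{"hand":0,"tx":0,"ty":0,"tz":-0.02,"ax":0,"ay":0,"az":0},{"hand":0,"tx":0,"ty":0,"tz":0,"ax":0,"ay":0,"az":0},{"hand":0,"tx":0,"ty":0,"tz":0,"ax":0,"ay":0,"az":0}]'
python3 -m handwheel '[{"hand":0.8,"tx":0,"ty":0,"tz":0,"ax":0,"ay":0,"az":0},{"hand":0.8,"tx":0,"ty":0,"tz":0,"ax":0,"ay":0,"az":0},{"hand":0.8,"tx":0,"ty":0,"tz":0,"ax":0,"ay":0,"az":0},{"hand":0.8,"tx":0,"ty":0,"tz":0,"ax":0,"ay":0,"az":0},{"hand":1,"tx":0,"ty":0,"tz":0.15,"ax":0,"ay":0,"az":0},{"hand":1,"tx":0,"ty":0,"tz":0.15,"ax":0,"ay":0,"az":0},{"hand":1,"tx":0,"ty":0,"tz":0.15,"ax":0,"ay":0,"az":0},{"hand":0,"tx":-0.2,"ty":0,"tz":0.1,"ax":0,"ay":0,"az":0}]'
python3 -m handwheel '[{"hand":0,"tx":-0.2,"ty":0,"tz":0.1,"ax":0,"ay":0,"az":0},{"hand":0,"tx":-0.2,"ty":0,"tz":0.1,"ax":0,"ay":0,"az":0},{"hand":0,"tx":-0.2,"ty":0.1,"tz":0.1,"ax":0,"ay":0,"az":0},{"hand":0,"tx":-0.1,"ty":0.2,"tz":0.1,"ax":0,"ay":0,"az":0},{"hand":0,"tx":0,"ty":0.2,"tz":0.1,"ax":0,"ay":0,"az":0},{"hand":0,"tx":0,"ty":0.2,"tz":0.1,"ax":0,"ay":0,"az":0},{"hand":0,"tx":0,"ty":0.2,"tz":0.1,"ax":0,"ay":0,"az":0},{"hand":0,"tx":0,"ty":0,"tz":0,"ax":0,"ay":0,"az":0}]'
python3 - <<'E'
from fixfit import *
print(yaw())
for n in ('top','scene'):
    d=snap(n,n+'9.png'); P=cloud(d); print(n,[circ(P,(619.5,y),42,60,24) for y in (3,-47,-97)])
    m=(P[...,2]>8)&(P[...,2]<70)&(P[...,0]>150)&(P[...,0]<880)&(abs(P[...,1])<560)
    k=m.astype(np.uint8); nn,l,st,c=cv2.connectedComponentsWithStats(k)
    for i in range(1,nn):
        if st[i,4]>20: print(st[i,4],np.nanmean(P[l==i],0))
a=cv2.imread('pics/scene9.png');b=a[:,:]; cv2.imwrite('pics/scene9.png',np.clip(b*1.5,0,255).astype(np.uint8))
E
```

```text
time: 16.8
tcp_pos: [620.3, 2.4, 41.3]
ee_rot: [0.001, 0.715, 0.699, 0.0]
contact_force: [0.1, -0.4, -1.1]
grip_width: 29.0
time: 17.6
tcp_pos: [583.7, 1.2, 153.2]
ee_rot: [0.003, 0.716, 0.698, 0.002]
contact_force: [-0.4, -0.4, 0.8]
grip_width: 73.4
time: 18.4
tcp_pos: [440.4, 186.3, 293.5]
ee_rot: [0.001, 0.714, 0.7, 0.003]
contact_force: [-0.0, -0.5, 0.7]
grip_width: -0.5
(array([440.45, 186.25, 293.5 ]), np.float64(-1.0784339701764063), array([ 0.01,  0.  , -1.  ]))
top [array([620.34,   2.79,  15.96, 619.73,   2.54,  50.42, 146.  ]), array([618.78, -46.55,  15.96, 618.27, -46.1 ,  49.92, 145.  ]), array([620.52, -97.9 ,  15.9 , 620.1 , -97.55,  49.67, 147.  ])]
735 [779.25  70.12  37.12]
5565 [621.96 -30.26  25.39]
47 [ 660.88 -158.77   61.21]
582 [ 585.61 -446.57   19.57]
189 [601.24 420.08  39.55]
958 [ 519.86 -321.66   46.18]
scene [array([619.28,   3.04,  16.63, 620.99,   5.61,  51.81, 127.  ]), array([619.59, -46.13,  18.65, 619.28, -43.08,  51.78, 117.  ]), array([617.79, -96.85,  19.31, 621.41, -94.61,  51.92, 116.  ])]
291 [ 587.98 -440.37   21.58]
677 [ 525.02 -310.97   42.81]
4317 [630.2  -18.55  29.68]
23 [ 657.   -165.34   65.44]
1206 [777.37  69.45  34.13]
321 [625.31 457.9   39.88]
```

View pics/scene9.png

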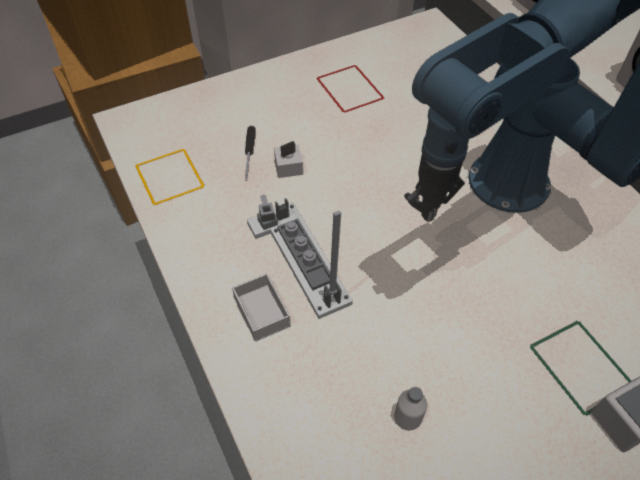

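```bash

python3 -m handwheel '[{"hand":0,"tx":0,"ty":0.05,"tz":0.05,"ax":0,"ay":0,"az":0},{"hand":0,"tx":0.228,"ty":0,"tz":0,"ax":0,"ay":0,"az":0},{"hand":0,"tx":0.228,"ty":0,"tz":0,"ax":0,"ay":0,"az":0},{"hand":0,"tx":0.228,"ty":0,"tz":0,"ax":0,"ay":0,"az":0},{"hand":0,"tx":0.228,"ty":0,"tz":0,"ax":0,"ay":0,"az":0},{"hand":0,"tx":0,"ty":0,"tz":0,"ax":0,"ay":0,"az":0},{"hand":0,"tx":0,"ty":0,"tz":0,"ax":0,"ay":0,"az":0},{"hand":0,"tx":0,"ty":0,"tz":0,"ax":0,"ay":0,"az":0}]'
python3 - <<'E'
from fixfit import *
print(yaw())
f=np.arange(1.6,-.01,-.1)
y=127.5-235*np.cos(f)+4*np.sin(f)+11; z=65+235*np.sin(f)+4*np.cos(f)
print(np.c_[f,y,z][[0,-1]]); print(np.c_[f[1:],np.diff(y)/200,np.diff(z)/200].round(3))
E
```

```text
time: 19.3
tcp_pos: [621.4, 191.6, 300.0]
ee_rot: [-0.0, 0.716, 0.698, -0.0]
contact_force: [1.0, -0.6, -0.3]
grip_width: -0.1
(array([621.36, 191.6 , 299.98]), np.float64(-1.434624972476442), array([-0.,  0., -1.]))
[[  1.6  149.36 299.78]
 [ -0.   -96.5   69.  ]]
[[ 1.5  -0.12 -0.  ]
 [ 1.4  -0.12 -0.01]
 [ 1.3  -0.12 -0.02]
 [ 1.2  -0.11 -0.04]
 [ 1.1  -0.11 -0.05]
 [ 1.   -0.1  -0.06]
 [ 0.9  -0.1  -0.07]
 [ 0.8  -0.09 -0.08]
 [ 0.7  -0.08 -0.09]
 [ 0.6  -0.07 -0.09]
 [ 0.5  -0.06 -0.1 ]
 [ 0.4  -0.05 -0.1 ]
 [ 0.3  -0.04 -0.11]
 [ 0.2  -0.03 -0.11]
 [ 0.1  -0.02 -0.12]
 [-0.   -0.01 -0.12]]
```

```bash

python3 -m handwheel '[{"hand":0,"tx":0,"ty":-0.1,"tz":0,"ax":0,"ay":0,"az":0},{"hand":0,"tx":0,"ty":-0.11,"tz":0,"ax":0,"ay":0,"az":0},{"hand":0,"tx":0,"ty":-0.12,"tz":0,"ax":0,"ay":0,"az":0},{"hand":0,"tx":0,"ty":-0.12,"tz":-0.01,"ax":0,"ay":0,"az":0},{"hand":0,"tx":0,"ty":-0.12,"tz":-0.02,"ax":0,"ay":0,"az":0},{"hand":0,"tx":0,"ty":-0.11,"tz":-0.04,"ax":0,"ay":0,"az":0}]'
python3 -m handwheel '[{"hand":0,"tx":0,"ty":-0.11,"tz":-0.05,"ax":0,"ay":0,"az":0},{"hand":0,"tx":0,"ty":-0.1,"tz":-0.06,"ax":0,"ay":0,"az":0},{"hand":0,"tx":0,"ty":-0.1,"tz":-0.07,"ax":0,"ay":0,"az":0},{"hand":0,"tx":0,"ty":-0.09,"tz":-0.08,"ax":0,"ay":0,"az":0},{"hand":0,"tx":0,"ty":-0.08,"tz":-0.09,"ax":0,"ay":0,"az":0},{"hand":0,"tx":0,"ty":-0.07,"tz":-0.09,"ax":0,"ay":0,"az":0}]'
python3 - <<'E'
from fixfit import *
print(yaw())
d=snap('scene'); 
a=d['image'][150:350,200:440,::-1]; cv2.imwrite('pics/b1.png',cv2.resize(np.clip(a*1.5,0,255).astype(np.uint8),None,fx=3,fy=3,interpolation=cv2.INTER_CUBIC))
E
```

```text
time: 19.9
tcp_pos: [621.2, 55.8, 288.3]
ee_rot: [0.001, 0.715, 0.699, 0.001]
contact_force: [0.7, 1.0, 1.4]
grip_width: 0.2
time: 20.5
tcp_pos: [621.6, -54.6, 198.3]
ee_rot: [0.001, 0.716, 0.699, 0.0]
contact_force: [-0.0, 1.5, 0.2]
grip_width: 0.2
(array([621.58, -54.65, 198.31]), np.float64(-1.3861897799861425), array([ 0., -0., -1.]))
```

View pics/b1.png

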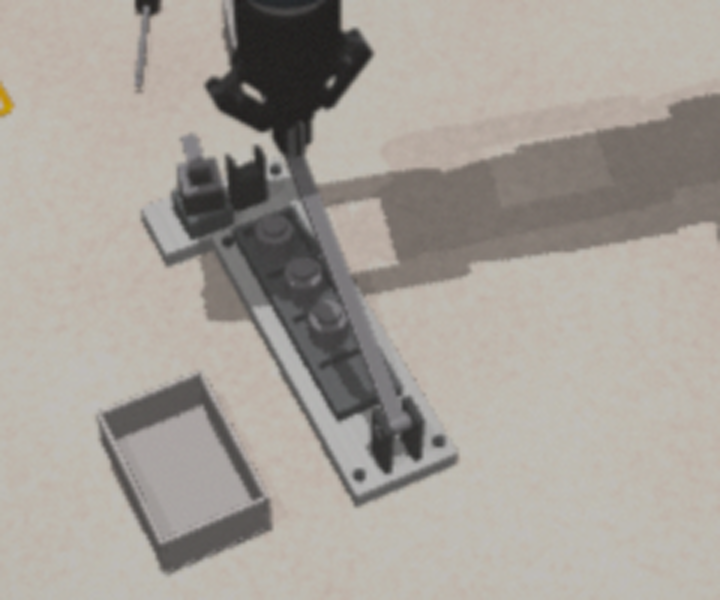

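```bash

python3 -m handwheel '[{"hand":0,"tx":0,"ty":-0.06,"tz":-0.1,"ax":0,"ay":0,"az":0},{"hand":0,"tx":0,"ty":-0.05,"tz":-0.1,"ax":0,"ay":0,"az":0},{"hand":0,"tx":0,"ty":-0.04,"tz":-0.11,"ax":0,"ay":0,"az":0},{"hand":0,"tx":0,"ty":-0.03,"tz":-0.11,"ax":0,"ay":0,"az":0},{"hand":0,"tx":0,"ty":-0.02,"tz":-0.11,"ax":0,"ay":0,"az":0},{"hand":0,"tx":0,"ty":0,"tz":-0.08,"ax":0,"ay":0,"az":0},{"hand":0,"tx":0,"ty":0,"tz":0,"ax":0,"ay":0,"az":0},{"hand":0,"tx":0,"ty":0,"tz":0,"ax":0,"ay":0,"az":0}]'
```

```text
time: 21.35
tcp_pos: [622.1, -93.4, 76.5]
ee_rot: [0.0, 0.715, 0.699, 0.0]
contact_force: [-0.5, 0.3, 0.7]
grip_width: -0.3
```

```bash

python3 -m handwheel '[{"hand":0,"tx":-0.01,"ty":0,"tz":-0.03,"ax":0,"ay":0,"az":0},{"hand":0,"tx":0,"ty":0,"tz":-0.015,"ax":0,"ay":0,"az":0},{"hand":0,"tx":0,"ty":0,"tz":0,"ax":0,"ay":0,"az":0},{"hand":0,"tx":0,"ty":0,"tz":0,"ax":0,"ay":0,"az":0}]'
python3 -m handwheel '[{"hand":0,"tx":0,"ty":0,"tz":-0.01,"ax":0,"ay":0,"az":0},{"hand":0,"tx":0,"ty":0,"tz":0,"ax":0,"ay":0,"az":0}]'
```

```text
time: 21.75
tcp_pos: [620.8, -93.8, 68.9]
ee_rot: [0.001, 0.715, 0.699, 0.0]
contact_force: [-2.3, 0.8, 8.1]
grip_width: 0.1
time: 21.95
tcp_pos: [620.9, -93.8, 68.7]
ee_rot: [0.001, 0.715, 0.699, 0.0]
contact_force: [-8.0, 3.4, 20.7]
grip_width: -0.2
```

```bash

python3 -m handwheel '[{"hand":0,"tx":0,"ty":0,"tz":0.15,"ax":0,"ay":0,"az":0},{"hand":0,"tx":0,"ty":0,"tz":0.2,"ax":0,"ay":0,"az":0},{"hand":1,"tx":-0.2,"ty":0,"tz":0.1,"ax":0,"ay":0,"az":0},{"hand":1,"tx":-0.2,"ty":0,"tz":0,"ax":0,"ay":0,"az":0},{"hand":1,"tx":-0.2,"ty":0,"tz":0,"ax":0,"ay":0,"az":0},{"hand":1,"tx":0,"ty":0,"tz":0,"ax":0,"ay":0,"az":0}]'
python3 - <<'E'
from fixfit import *
print(yaw())
for n in ('top','scene'):
    d=snap(n); P=cloud(d); Z=P[...,2]
    m=(abs(P[...,0]-519)<40)&(abs(P[...,1]+325)<40)&(Z>83)&(Z<96); Q=P[m]; c=Q.mean(0); w,V=np.linalg.eigh(np.cov(Q[:,:2].T)); 
    print(n,'handle',c,len(Q),np.degrees(np.arctan2(V[1,1],V[0,1])),np.sqrt(w*12),cv2.minAreaRect(Q[:,:2].astype(np.float32)))
    # dark handle pixels near its top
    m=(np.hypot(P[...,0]-658,P[...,1]+158)<60)&(Z>66)&(Z<82); cv2.imwrite(f'pics/lk{n}.png',m.astype(np.uint8)*255)
    g=P[(abs(P[...,0]-621)<7)&(P[...,1]<110)&(P[...,1]>-140)&(Z>59)]
    if len(g): print('bar',len(g),np.polyfit(g[:,1],g[:,2],1),g[:,2].min(),g[:,2].max(), np.polyfit(g[:,1],g[:,0],1))
d=snap('top'); i=d['image']
a=i[180:280,375:500][:,:,::-1]; cv2.imwrite('pics/c2.png',cv2.resize(np.clip(a*1.6,0,255).astype(np.uint8),None,fx=6,fy=6,interpolation=cv2.INTER_CUBIC))
E
```

```text
time: 22.55
tcp_pos: [494.9, -92.3, 154.0]
ee_rot: [-0.002, 0.716, 0.698, -0.001]
contact_force: [0.6, -0.1, 0.1]
grip_width: 58.0
(array([494.94, -92.35, 153.96]), np.float64(-1.3898328013652728), array([-0.,  0., -1.]))
top handle [ 520.13 -325.69   87.93] 100 -174.61110711157218 [12.78 40.61] ((519.6568603515625, -325.97467041015625), (40.46517562866211, 13.0149564743042), 4.8210062980651855)
bar 624 [ 0.   67.86] 59.057376845060844 77.30135789486735 [  0.01 620.6 ]
scene handle [ 519.58 -324.99   89.51] 66 -171.86374074718717 [15.44 42.69] ((520.8734741210938, -327.1199645996094), (42.53165054321289, 19.487464904785156), 6.72007417678833)
bar 480 [ 0.   69.95] 59.20815174822633 78.00315495305313 [  0.01 621.03]
```

View pics/c2.png

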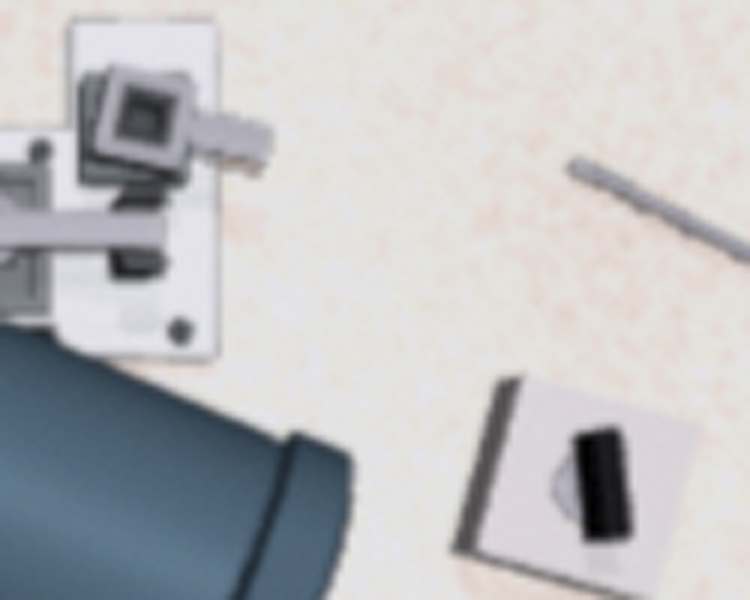

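```bash
cat > lockfit.py <<'E'
from fixfit import *
from scipy.optimize import minimize, brute
def lockfit(n,zlo=72.5):
    d=snap(n); P=cloud(d); b=P[(abs(P[...,0]-560)<12)&(abs(P[...,1]+250)<40)][:,2]; b0=np.nanmedian(b)
    Z=P[...,2]-b0
    m=((Z>zlo)&(Z<84)&(np.hypot(P[...,0]-659,P[...,1]+159)<70)).astype(np.float32)
    # not the bar
    K=8; u0,v0=[int(t) for t in proj(d,(659,-159,76))]; u0-=40; v0-=40
    M=m[v0:v0+80,u0:u0+80]
    def model(x,y,a):
        c,s=np.cos(-a),np.sin(-a); A=np.array([[c,-s],[s,c]])
        I=np.zeros((80*K,80*K),np.uint8)
        for poly,z in (([(-17,-17),(17,-17),(17,17),(-17,17)],76),([(-7,0),(7,0),(7,-48),(-7,-48)],75)):
            q=[(np.array(proj(d,[*(A@np.array(p)+[x,y]),z+b0]))-[u0,v0]+.5)*K for p in poly]
            cv2.fillPoly(I,[np.round(q).astype(np.int32)],255)
        # socket hole: 20 mm recess 5 deep (71)
        q=[(np.array(proj(d,[*(A@np.array(p)+[x,y]),76+b0]))-[u0,v0]+.5)*K for p in [(-10,-10),(10,-10),(10,10),(-10,10)]]
        cv2.fillPoly(I,[np.round(q).astype(np.int32)],0)
        return cv2.resize(I,(80,80),interpolation=cv2.INTER_AREA)/255.
    # ignore bar pixels: points with fixture -x side
    X=P[v0:v0+80,u0:u0+80,0]; 
    W=(np.nan_to_num(X,nan=0)>632)
    f=lambda p:(abs(model(*p)-M)*W).sum()
    best=None
    for a in np.arange(-.1,.5,.1):
        r=minimize(f,[659,-159,a],method='Nelder-Mead',options=dict(initial_simplex=[[659,-159,a],[663,-159,a],[659,-155,a],[659,-159,a+.1]]))
        if best is None or r.fun<best.fun: best=r
    return best.x,best.fun,M.sum(),b0
if __name__=='__main__':
    for n in('top','scene'): print(n,lockfit(n))
    d=snap('top'); print(pt(d,375+144.75/6,180+118/6,plane=76))
    q=[pt(d,375+a/6,180+b/6,plane=76)[:2] for a,b in ((110,65),(192,85),(182,170),(95,152))]
    print(np.array(q), [np.degrees(np.arctan2(*(q[j]-q[i])[::-1])) for i,j in ((0,1),(3,2),(0,3),(1,2))])
E
python3 lockfit.py
```

```text
top (array([ 659.87, -157.75,    0.23]), np.float64(89.18823529411765), np.float32(261.0), np.float64(-1.3324577856751603))
scene (array([ 658.86, -158.05,    0.25]), np.float64(54.9764705882353), np.float32(196.0), np.float64(1.1815565400642072))
[ 658.65 -158.14   76.  ]
[[ 678.81 -145.4 ]
 [ 670.99 -176.01]
 [ 638.92 -171.78]
 [ 645.96 -139.33]] [np.float64(-104.3304609933475), np.float64(-102.23911238964635), np.float64(169.53498052827436), np.float64(172.48634876507936)]
```

```bash

python3 -m handwheel '[{"hand":1,"tx":0,"ty":-0.2,"tz":0,"ax":0,"ay":0,"az":-0.29},{"hand":1,"tx":0,"ty":-0.2,"tz":0,"ax":0,"ay":0,"az":-0.29},{"hand":1,"tx":0,"ty":-0.2,"tz":0,"ax":0,"ay":0,"az":-0.29},{"hand":1,"tx":0,"ty":-0.2,"tz":0,"ax":0,"ay":0,"az":-0.29},{"hand":1,"tx":0.02,"ty":-0.2,"tz":0,"ax":0,"ay":0,"az":-0.29},{"hand":1,"tx":0.05,"ty":-0.16,"tz":0,"ax":0,"ay":0,"az":-0.29},{"hand":1,"tx":0.05,"ty":0,"tz":0,"ax":0,"ay":0,"az":-0.29},{"hand":1,"tx":0,"ty":0,"tz":0,"ax":0,"ay":0,"az":-0.29}]'
python3 -m handwheel '[{"hand":1,"tx":0,"ty":0,"tz":0,"ax":0,"ay":0,"az":-0.29},{"hand":1,"tx":0,"ty":0,"tz":0,"ax":0,"ay":0,"az":-0.29},{"hand":1,"tx":0,"ty":0,"tz":0,"ax":0,"ay":0,"az":0},{"hand":1,"tx":0,"ty":0,"tz":0,"ax":0,"ay":0,"az":0}]'
python3 -c "
from fixfit import *
print(yaw())"
```

```text
time: 23.65
tcp_pos: [525.4, -327.6, 154.5]
ee_rot: [0.0, 0.982, 0.189, 0.0]
contact_force: [-1.0, 0.9, 0.6]
grip_width: 85.3
time: 24.05
tcp_pos: [524.5, -325.9, 154.7]
ee_rot: [-0.0, 0.999, 0.05, -0.0]
contact_force: [0.3, -0.0, 1.5]
grip_width: 85.5
(array([ 524.47, -325.94,  154.7 ]), np.float64(-84.21632195255056), array([-0.,  0., -1.]))
```

```bash

python3 -m handwheel '[{"hand":1,"tx":-0.022,"ty":0,"tz":0,"ax":0,"ay":0,"az":0},{"hand":1,"tx":0,"ty":0,"tz":-0.15,"ax":0,"ay":0,"az":0},{"hand":1,"tx":0,"ty":0,"tz":-0.15,"ax":0,"ay":0,"az":0},{"hand":1,"tx":0,"ty":0,"tz":-0.1,"ax":0,"ay":0,"az":0},{"hand":1,"tx":0,"ty":0,"tz":-0.073,"ax":0,"ay":0,"az":0},{"hand":1,"tx":0,"ty":0,"tz":0,"ax":0,"ay":0,"az":0},{"hand":1,"tx":0,"ty":0,"tz":0,"ax":0,"ay":0,"az":0},{"hand":1,"tx":0,"ty":0,"tz":0,"ax":0,"ay":0,"az":0}]'
python3 -m handwheel '[{"hand":0,"tx":0,"ty":0,"tz":0,"ax":0,"ay":0,"az":0},{"hand":0,"tx":0,"ty":0,"tz":0,"ax":0,"ay":0,"az":0},{"hand":0,"tx":0,"ty":0,"tz":0,"ax":0,"ay":0,"az":0},{"hand":0,"tx":0,"ty":0,"tz":0,"ax":0,"ay":0,"az":0},{"hand":0,"tx":0,"ty":0,"tz":0,"ax":0,"ay":0,"az":0},{"hand":0,"tx":0,"ty":0,"tz":0,"ax":0,"ay":0,"az":0},{"hand":0,"tx":0,"ty":0,"tz":0,"ax":0,"ay":0,"az":0},{"hand":0,"tx":0,"ty":0,"tz":0,"ax":0,"ay":0,"az":0}]'
python3 -m handwheel '[{"hand":0,"tx":0,"ty":0,"tz":0,"ax":0,"ay":0,"az":0},{"hand":0,"tx":0,"ty":0,"tz":0,"ax":0,"ay":0,"az":0},{"hand":0,"tx":0,"ty":0,"tz":0.05,"ax":0,"ay":0,"az":0},{"hand":0,"tx":0,"ty":0,"tz":0.1,"ax":0,"ay":0,"az":0},{"hand":0,"tx":0,"ty":0,"tz":0.15,"ax":0,"ay":0,"az":0},{"hand":0,"tx":0,"ty":0,"tz":0.15,"ax":0,"ay":0,"az":0},{"hand":0,"tx":0,"ty":0,"tz":0,"ax":0,"ay":0,"az":0},{"hand":0,"tx":0,"ty":0,"tz":0,"ax":0,"ay":0,"az":0}]'
python3 - <<'E'
from fixfit import *
p=yaw()[0]; print(yaw())
d=snap('scene'); u,v=map(int,proj(d,p))
a=d['image'][v-50:v+50,u-65:u+65,::-1]; cv2.imwrite('pics/k1.png',cv2.resize(np.clip(a*1.6,0,255).astype(np.uint8),None,fx=6,fy=6,interpolation=cv2.INTER_CUBIC))
E
```

```text
time: 24.85
tcp_pos: [520.5, -326.6, 62.0]
ee_rot: [0.001, 0.999, 0.049, 0.001]
contact_force: [0.1, -0.2, -1.1]
grip_width: 85.3
time: 25.65
tcp_pos: [519.8, -325.9, 60.6]
ee_rot: [0.0, 0.999, 0.048, 0.0]
contact_force: [-0.9, 0.1, 2.9]
grip_width: 11.3
time: 26.45
tcp_pos: [519.8, -325.9, 151.3]
ee_rot: [0.0, 0.999, 0.048, 0.0]
contact_force: [-1.1, 0.5, -1.1]
grip_width: 11.1
(array([ 519.77, -325.94,  151.28]), np.float64(-84.45165817224289), array([ 0., -0., -1.]))
```

View pics/k1.png

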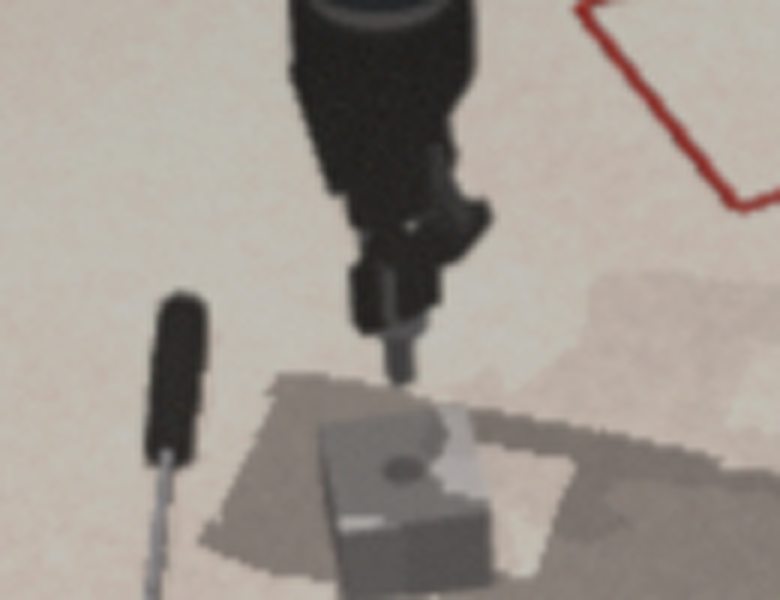

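```bash

python3 -m handwheel '[{"hand":0,"tx":0.139,"ty":0.168,"tz":0,"ax":0,"ay":0,"az":-0.126},{"hand":0,"tx":0.139,"ty":0.168,"tz":0,"ax":0,"ay":0,"az":-0.126},{"hand":0,"tx":0.139,"ty":0.168,"tz":0,"ax":0,"ay":0,"az":-0.126},{"hand":0,"tx":0.139,"ty":0.168,"tz":0,"ax":0,"ay":0,"az":-0.126},{"hand":0,"tx":0.141,"ty":0.168,"tz":0,"ax":0,"ay":0,"az":-0.126},{"hand":0,"tx":0,"ty":0,"tz":-0.05,"ax":0,"ay":0,"az":0},{"hand":0,"tx":0,"ty":0,"tz":0,"ax":0,"ay":0,"az":0},{"hand":0,"tx":0,"ty":0,"tz":0,"ax":0,"ay":0,"az":0}]'
python3 -m handwheel '[{"hand":0,"tx":0,"ty":0,"tz":0,"ax":0,"ay":0,"az":0},{"hand":0,"tx":0,"ty":0,"tz":0,"ax":0,"ay":0,"az":0}]'
python3 - <<'E'
from fixfit import *
p=yaw()[0]; print(yaw(),ctrl.read_state()['qpos'])
d=snap('scene'); print('tip proj',proj(d,p-[0,0,44.6]),'flange',proj(d,p-[0,0,8]),'sock',proj(d,(659.2,-158,76)))
u,v=map(int,proj(d,p)); u0,v0=u-65,v-40; print(u0,v0)
a=d['image'][v0:v0+100,u0:u0+130,::-1]; cv2.imwrite('pics/k2.png',cv2.resize(np.clip(a*1.6,0,255).astype(np.uint8),None,fx=6,fy=6,interpolation=cv2.INTER_CUBIC))
E
```

```text
time: 27.3
tcp_pos: [657.5, -158.0, 138.5]
ee_rot: [-0.0, 0.994, -0.109, -0.002]
contact_force: [-0.5, 0.3, 0.0]
grip_width: 10.5
time: 27.5
tcp_pos: [658.6, -159.1, 140.7]
ee_rot: [0.0, 0.994, -0.11, 0.0]
contact_force: [0.9, -0.2, -1.2]
grip_width: 11.3
(array([ 658.59, -159.09,  140.67]), np.float64(-102.59467957099069), array([ 0., -0., -1.])) [-0.41  0.49  1.4  -0.    1.25  1.38]
tip proj [np.float64(265.74641931527066), np.float64(203.1713172213092)] flange [np.float64(264.7670742897381), np.float64(193.47472314112866)] sock [np.float64(266.2229726720386), np.float64(208.71404214669417)]
199 151
```

View pics/k2.png

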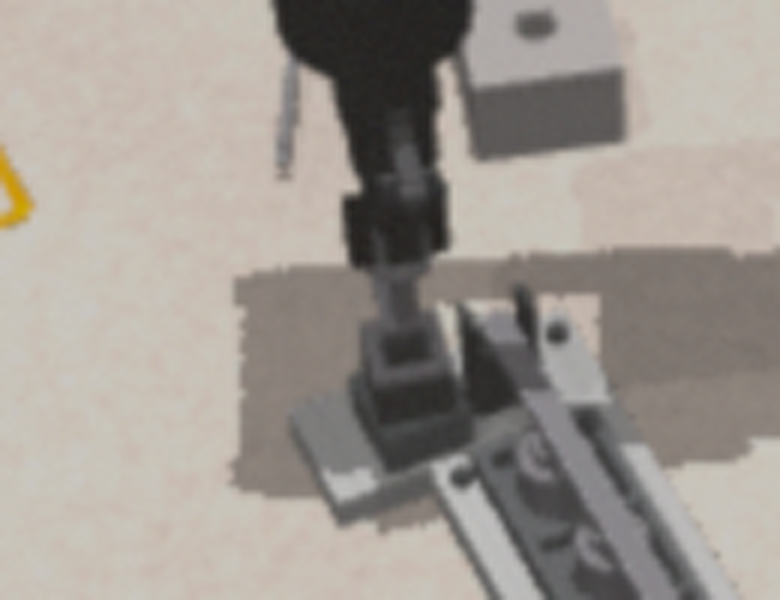

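```bash

python3 -m handwheel '[{"hand":0,"tx":0.003,"ty":0.005,"tz":-0.05,"ax":0,"ay":0,"az":0},{"hand":0,"tx":0,"ty":0,"tz":-0.06,"ax":0,"ay":0,"az":0},{"hand":0,"tx":0,"ty":0,"tz":0,"ax":0,"ay":0,"az":0},{"hand":0,"tx":0,"ty":0,"tz":0,"ax":0,"ay":0,"az":0}]'
python3 -m handwheel '[{"hand":0,"tx":0,"ty":0,"tz":-0.015,"ax":0,"ay":0,"az":0},{"hand":0,"tx":0,"ty":0,"tz":-0.015,"ax":0,"ay":0,"az":0},{"hand":0,"tx":0,"ty":0,"tz":0,"ax":0,"ay":0,"az":0},{"hand":0,"tx":0,"ty":0,"tz":0,"ax":0,"ay":0,"az":0}]'
```

```text
time: 27.95
tcp_pos: [659.1, -156.6, 117.4]
ee_rot: [-0.0, 0.994, -0.109, -0.001]
contact_force: [-0.5, -0.9, -0.4]
grip_width: 11.3
time: 28.35
tcp_pos: [660.3, -157.0, 115.1]
ee_rot: [0.0, 0.994, -0.109, 0.001]
contact_force: [-4.1, 0.7, 11.6]
grip_width: 11.0
```

```bash

python3 -m handwheel '[{"hand":0,"tx":-0.008,"ty":-0.003,"tz":0.005,"ax":0,"ay":0,"az":0},{"hand":0,"tx":0,"ty":0,"tz":0,"ax":0,"ay":0,"az":0},{"hand":0,"tx":0,"ty":0,"tz":-0.005,"ax":0,"ay":0,"az":0},{"hand":0,"tx":0,"ty":0,"tz":0,"ax":0,"ay":0,"az":0},{"hand":0,"tx":0,"ty":0,"tz":0,"ax":0,"ay":0,"az":0}]'
python3 -c "
from fixfit import *
s=ctrl.read_state();print(s['contact_force'],s['ft_torque'],yaw())"
```

```text
time: 28.85
tcp_pos: [659.4, -157.6, 114.8]
ee_rot: [0.0, 0.994, -0.109, 0.002]
contact_force: [-1.1, 1.2, 10.0]
grip_width: 10.7
[-1.13  1.17  9.99] [ 0.46  0.23 -0.02] (array([ 659.42, -157.58,  114.83]), np.float64(-102.4898764371167), array([ 0., -0., -1.]))
```

```bash

python3 -m handwheel '[{"hand":0,"tx":-0.003,"ty":-0.007,"tz":0.004,"ax":0,"ay":0,"az":0},{"hand":0,"tx":0,"ty":0,"tz":0,"ax":0,"ay":0,"az":0},{"hand":0,"tx":0,"ty":0,"tz":-0.006,"ax":0,"ay":0,"az":0},{"hand":0,"tx":0,"ty":0,"tz":0,"ax":0,"ay":0,"az":0},{"hand":0,"tx":0,"ty":0,"tz":0,"ax":0,"ay":0,"az":0}]'
python3 -c "
from fixfit import *
s=ctrl.read_state();print(s['contact_force'],s['ft_torque'],yaw())"
```

```text
time: 29.35
tcp_pos: [658.5, -159.4, 112.3]
ee_rot: [0.0, 0.994, -0.109, 0.001]
contact_force: [6.5, -1.8, 2.1]
grip_width: 11.1
[ 6.51 -1.82  2.07] [-0.26 -1.1   0.03] (array([ 658.48, -159.37,  112.33]), np.float64(-102.51301051082582), array([ 0., -0., -1.]))
```

```bash

python3 -m handwheel '[{"hand":0,"tx":0.004,"ty":-0.001,"tz":-0.015,"ax":0,"ay":0,"az":0},{"hand":0,"tx":0,"ty":0,"tz":-0.015,"ax":0,"ay":0,"az":0},{"hand":0,"tx":0,"ty":0,"tz":0,"ax":0,"ay":0,"az":0},{"hand":0,"tx":0,"ty":0,"tz":0,"ax":0,"ay":0,"az":0}]'
python3 -m handwheel '[{"hand":0,"tx":0,"ty":0,"tz":-0.015,"ax":0,"ay":0,"az":0},{"hand":0,"tx":0,"ty":0,"tz":-0.015,"ax":0,"ay":0,"az":0},{"hand":0,"tx":0,"ty":0,"tz":0,"ax":0,"ay":0,"az":0},{"hand":0,"tx":0,"ty":0,"tz":0,"ax":0,"ay":0,"az":0}]'
```

```text
time: 29.75
tcp_pos: [658.6, -159.3, 105.4]
ee_rot: [0.0, 0.994, -0.109, 0.0]
contact_force: [6.5, -1.4, -1.1]
grip_width: 11.1
time: 30.15
tcp_pos: [658.7, -159.3, 99.5]
ee_rot: [0.0, 0.994, -0.109, 0.001]
contact_force: [5.9, -1.0, -0.8]
grip_width: 11.3
```

```bash

python3 -m handwheel '[{"hand":0,"tx":0.003,"ty":0,"tz":-0.006,"ax":0,"ay":0,"az":0},{"hand":0,"tx":0,"ty":0,"tz":0,"ax":0,"ay":0,"az":0},{"hand":0,"tx":0,"ty":0,"tz":-0.006,"ax":0,"ay":0,"az":0},{"hand":0,"tx":0,"ty":0,"tz":0,"ax":0,"ay":0,"az":0},{"hand":0,"tx":0,"ty":0,"tz":0,"ax":0,"ay":0,"az":0}]'
python3 -c "
from fixfit import *
s=ctrl.read_state();print(s['contact_force'],s['ft_torque'],yaw(),s['qpos'])"
```

```text
time: 30.65
tcp_pos: [659.0, -159.2, 98.5]
ee_rot: [0.0, 0.994, -0.109, 0.0]
contact_force: [3.0, -0.4, 8.0]
grip_width: 11.2
[ 3.   -0.43  8.  ] [-0.14 -0.38  0.03] (array([ 658.98, -159.2 ,   98.54]), np.float64(-102.49702557913332), array([ 0., -0., -1.])) [-0.41  0.53  1.42 -0.    1.18  1.38]
```

```bash

python3 -m handwheel '[{"hand":0,"tx":0,"ty":0,"tz":0,"ax":0,"ay":0,"az":-0.2},{"hand":0,"tx":0,"ty":0,"tz":0,"ax":0,"ay":0,"az":-0.2},{"hand":0,"tx":0,"ty":0,"tz":0,"ax":0,"ay":0,"az":-0.2},{"hand":0,"tx":0,"ty":0,"tz":0,"ax":0,"ay":0,"az":0},{"hand":0,"tx":0,"ty":0,"tz":0,"ax":0,"ay":0,"az":0}]'
python3 -c "
from fixfit import *
s=ctrl.read_state();print(s['contact_force'],s['ft_torque'],yaw())"
python3 -m handwheel '[{"hand":0,"tx":0,"ty":0,"tz":0,"ax":0,"ay":0,"az":-0.2},{"hand":0,"tx":0,"ty":0,"tz":0,"ax":0,"ay":0,"az":-0.2},{"hand":0,"tx":0,"ty":0,"tz":0,"ax":0,"ay":0,"az":-0.2},{"hand":0,"tx":0,"ty":0,"tz":0,"ax":0,"ay":0,"az":-0.2},{"hand":0,"tx":0,"ty":0,"tz":0,"ax":0,"ay":0,"az":-0.2},{"hand":0,"tx":0,"ty":0,"tz":0,"ax":0,"ay":0,"az":-0.2},{"hand":0,"tx":0,"ty":0,"tz":0,"ax":0,"ay":0,"az":0},{"hand":0,"tx":0,"ty":0,"tz":0,"ax":0,"ay":0,"az":0}]'
python3 -c "
from fixfit import *
s=ctrl.read_state();print(s['contact_force'],s['ft_torque'],yaw())"
```

```text
time: 31.15
tcp_pos: [659.5, -159.3, 98.6]
ee_rot: [0.0, 0.967, -0.256, 0.001]
contact_force: [3.5, -1.7, 6.4]
grip_width: 11.1
[ 3.51 -1.66  6.38] [-0.21 -0.77 -0.01] (array([ 659.54, -159.33,   98.57]), np.float64(-119.69393264454389), array([ 0., -0., -1.]))
time: 31.95
tcp_pos: [659.5, -159.3, 98.6]
ee_rot: [-0.0, 0.848, -0.53, 0.001]
contact_force: [5.1, -1.2, 5.5]
grip_width: 11.1
[ 5.13 -1.23  5.53] [-0.19 -0.84  0.02] (array([ 659.55, -159.3 ,   98.58]), np.float64(-154.0724476886843), array([ 0., -0., -1.]))
```

```bash

python3 -m handwheel '[{"hand":0,"tx":0,"ty":0,"tz":0,"ax":0,"ay":0,"az":-0.12},{"hand":0,"tx":0,"ty":0,"tz":0,"ax":0,"ay":0,"az":-0.12},{"hand":0,"tx":0,"ty":0,"tz":0,"ax":0,"ay":0,"az":-0.12},{"hand":0,"tx":0,"ty":0,"tz":0,"ax":0,"ay":0,"az":-0.12},{"hand":0,"tx":0,"ty":0,"tz":0,"ax":0,"ay":0,"az":0},{"hand":0,"tx":0,"ty":0,"tz":0,"ax":0,"ay":0,"az":0}]'
python3 -c "
from fixfit import *
s=ctrl.read_state();print(s['contact_force'],s['ft_torque'],yaw(),s['qpos'][5])"
python3 -m handwheel '[{"hand":0,"tx":0,"ty":0,"tz":0,"ax":0,"ay":0,"az":-0.1},{"hand":0,"tx":0,"ty":0,"tz":0,"ax":0,"ay":0,"az":-0.1},{"hand":0,"tx":0,"ty":0,"tz":0,"ax":0,"ay":0,"az":0},{"hand":0,"tx":0,"ty":0,"tz":0,"ax":0,"ay":0,"az":0}]'
python3 -c "
from fixfit import *
s=ctrl.read_state();print(s['contact_force'],s['ft_torque'],yaw(),s['qpos'][5])"
```

```text
time: 32.55
tcp_pos: [659.6, -159.3, 98.6]
ee_rot: [-0.0, 0.778, -0.628, 0.001]
contact_force: [3.4, -0.9, 6.1]
grip_width: 11.2
[ 3.44 -0.89  6.11] [-0.21 -0.8   0.01] (array([ 659.56, -159.31,   98.58]), np.float64(-167.81978334265605), array([ 0., -0., -1.])) 2.51750472296143
time: 32.95
tcp_pos: [659.6, -159.3, 98.6]
ee_rot: [-0.0, 0.746, -0.666, 0.001]
contact_force: [4.3, -1.2, 4.5]
grip_width: 11.0
[ 4.26 -1.18  4.53] [-0.27 -0.83 -0.01] (array([ 659.56, -159.34,   98.57]), np.float64(-173.5481287252956), array([ 0., -0., -1.])) 2.617484276351002
```

```bash

python3 -m handwheel '[{"hand":0,"tx":0,"ty":0,"tz":0,"ax":0,"ay":0,"az":-0.1},{"hand":0,"tx":0,"ty":0,"tz":0,"ax":0,"ay":0,"az":-0.1},{"hand":0,"tx":0,"ty":0,"tz":0,"ax":0,"ay":0,"az":0},{"hand":0,"tx":0,"ty":0,"tz":0,"ax":0,"ay":0,"az":0}]'
python3 - <<'E'
from fixfit import *
s=ctrl.read_state();print(s['contact_force'],s['ft_torque'],yaw(),s['qpos'][5])
d=snap('scene'); 
a=d['image'][160:260,210:340,::-1]; cv2.imwrite('pics/k3.png',cv2.resize(np.clip(a*1.6,0,255).astype(np.uint8),None,fx=6,fy=6,interpolation=cv2.INTER_CUBIC))
E
```

```text
time: 33.35
tcp_pos: [659.6, -159.3, 98.6]
ee_rot: [-0.0, 0.712, -0.703, 0.001]
contact_force: [4.2, -1.3, 6.0]
grip_width: 11.1
[ 4.25 -1.27  6.03] [-0.2  -0.88  0.03] (array([ 659.55, -159.31,   98.57]), np.float64(-179.2797073236577), array([ 0., -0., -1.])) 2.71747369780725
```

View pics/k3.png

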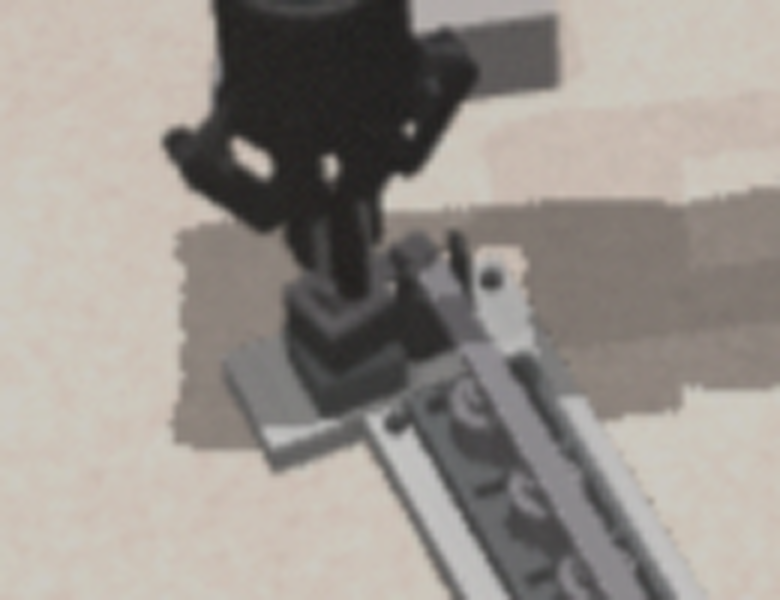

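```bash

for i in 1 2; do python3 -m handwheel '[{"hand":0,"tx":0,"ty":0,"tz":0,"ax":0,"ay":0,"az":-0.08},{"hand":0,"tx":0,"ty":0,"tz":0,"ax":0,"ay":0,"az":0},{"hand":0,"tx":0,"ty":0,"tz":0,"ax":0,"ay":0,"az":0}]' >/dev/null
python3 -c "
from fixfit import *
s=ctrl.read_state();print(s['contact_force'],s['ft_torque'],yaw()[:2],s['qpos'][5])"; done
```

```text
[ 4.23 -0.41  6.1 ] [-0.25 -0.84  0.06] (array([ 659.61, -159.31,   98.6 ]), np.float64(178.43523529266545)) 2.7574281641808933
[ 3.61 -1.18  5.84] [-0.19 -0.82 -0.  ] (array([ 659.56, -159.31,   98.58]), np.float64(176.14021091248006)) 2.797434440674464
```

```bash

for i in 1 2 3; do python3 -m handwheel '[{"hand":0,"tx":0,"ty":0,"tz":0,"ax":0,"ay":0,"az":-0.06},{"hand":0,"tx":0,"ty":0,"tz":0,"ax":0,"ay":0,"az":0},{"hand":0,"tx":0,"ty":0,"tz":0,"ax":0,"ay":0,"az":0}]' >/dev/null
python3 -c "
from fixfit import *
s=ctrl.read_state();print(s['contact_force'],s['ft_torque'],s['joint_efforts'][5],yaw()[:2],s['qpos'][5])"; done
```

```text
[ 3.4  -1.35  5.89] [-0.21 -0.85  0.13] 0.11930172331631184 (array([ 659.59, -159.35,   98.58]), np.float64(174.42998901903906)) 2.827312552913092
[ 3.38 -1.08  6.07] [-0.24 -0.89  0.16] 0.18584547098726034 (array([ 659.62, -159.33,   98.55]), np.float64(172.71758486333752)) 2.857240434464034
[ 3.72 -1.35  5.59] [-0.18 -0.86  0.2 ] 0.21022489294409752 (array([ 659.6 , -159.33,   98.56]), np.float64(171.0053770754309)) 2.887155240421899
```

```bash

python3 -m handwheel '[{"hand":0,"tx":0,"ty":0,"tz":0,"ax":0,"ay":0,"az":-0.06},{"hand":0,"tx":0,"ty":0,"tz":0,"ax":0,"ay":0,"az":0},{"hand":0,"tx":0,"ty":0,"tz":0,"ax":0,"ay":0,"az":0.1},{"hand":0,"tx":0,"ty":0,"tz":0,"ax":0,"ay":0,"az":0.1},{"hand":0,"tx":0,"ty":0,"tz":0,"ax":0,"ay":0,"az":0}]'
python3 -c "
from fixfit import *
s=ctrl.read_state();print(s['contact_force'],s['ft_torque'],s['joint_efforts'][5],yaw()[:2],s['qpos'][5])"
python3 -m handwheel '[{"hand":0,"tx":0,"ty":0,"tz":0.02,"ax":0,"ay":0,"az":0},{"hand":0,"tx":0,"ty":0,"tz":0.04,"ax":0,"ay":0,"az":0},{"hand":0,"tx":0,"ty":0,"tz":0.05,"ax":0,"ay":0,"az":0},{"hand":0,"tx":0,"ty":0,"tz":0.1,"ax":0,"ay":0,"az":0},{"hand":0,"tx":0,"ty":0,"tz":0.1,"ax":0,"ay":0,"az":0}]'
```

```text
time: 35.4
tcp_pos: [659.6, -159.3, 98.6]
ee_rot: [0.0, -0.676, 0.737, -0.001]
contact_force: [4.8, -0.9, 6.2]
grip_width: 11.4
[ 4.79 -0.86  6.23] [-0.22 -0.85  0.06] -0.4255935363471508 (array([ 659.58, -159.28,   98.56]), np.float64(175.0765484517351)) 2.8160122723737437
time: 35.9
tcp_pos: [656.3, -158.0, 157.5]
ee_rot: [-0.002, -0.676, 0.737, 0.003]
contact_force: [-0.3, -0.6, -0.1]
grip_width: 10.8
```

```bash

python3 -m handwheel '[{"hand":0,"tx":-0.087,"ty":-0.104,"tz":0,"ax":0,"ay":0,"az":0.27},{"hand":0,"tx":-0.087,"ty":-0.104,"tz":0,"ax":0,"ay":0,"az":0.27},{"hand":0,"tx":-0.087,"ty":-0.104,"tz":0,"ax":0,"ay":0,"az":0.27},{"hand":0,"tx":-0.087,"ty":-0.104,"tz":0,"ax":0,"ay":0,"az":0.27},{"hand":0,"tx":-0.087,"ty":-0.104,"tz":0,"ax":0,"ay":0,"az":0.27},{"hand":0,"tx":-0.087,"ty":-0.104,"tz":0,"ax":0,"ay":0,"az":0.27},{"hand":0,"tx":-0.087,"ty":-0.104,"tz":0,"ax":0,"ay":0,"az":0.27},{"hand":0,"tx":-0.087,"ty":-0.104,"tz":0,"ax":0,"ay":0,"az":0.27}]'
python3 -m handwheel '[{"hand":0,"tx":0,"ty":0,"tz":0,"ax":0,"ay":0,"az":0.27},{"hand":0,"tx":0,"ty":0,"tz":0,"ax":0,"ay":0,"az":0.27},{"hand":0,"tx":0,"ty":0,"tz":0,"ax":0,"ay":0,"az":0.27},{"hand":0,"tx":0,"ty":0,"tz":0,"ax":0,"ay":0,"az":0.27},{"hand":0,"tx":0,"ty":0,"tz":0,"ax":0,"ay":0,"az":0.27},{"hand":0,"tx":0,"ty":0,"tz":0,"ax":0,"ay":0,"az":0},{"hand":0,"tx":0,"ty":0,"tz":0,"ax":0,"ay":0,"az":0},{"hand":0,"tx":0,"ty":0,"tz":0,"ax":0,"ay":0,"az":0}]'
python3 - <<'E'
from fixfit import *
p=yaw()[0]; print(yaw())
d=snap('scene'); print('tip proj',proj(d,p-[0,0,44.6]))
a=d['image'][120:260,210:370,::-1]; cv2.imwrite('pics/k4.png',cv2.resize(np.clip(a*1.6,0,255).astype(np.uint8),None,fx=4.2,fy=4.2,interpolation=cv2.INTER_CUBIC))
t=snap('top'); P=cloud(t); Z=P[...,2]
Q=P[(abs(P[...,1]+159)<45)&(P[...,0]>605)&(P[...,0]<650)&(Z>70.5)&(Z<80)]; print('tongue',len(Q),Q.mean(0) if len(Q) else '', Q.min(0) if len(Q) else '',Q.max(0) if len(Q) else '')
if len(Q): c=Q.mean(0)[:2]-[659.2,-158.8]; print('dir deg CW from -y', np.degrees(np.arctan2(-c[0],-c[1])))
E
```

```text
time: 36.7
tcp_pos: [517.0, -324.6, 157.7]
ee_rot: [-0.001, 0.959, -0.282, -0.003]
contact_force: [-0.0, 0.1, -0.4]
grip_width: 11.1
time: 37.5
tcp_pos: [519.1, -324.9, 159.0]
ee_rot: [-0.001, 0.999, 0.047, -0.001]
contact_force: [-0.1, 0.1, -1.1]
grip_width: 11.2
(array([ 519.06, -324.91,  158.96]), np.float64(-84.6005192498189), array([-0.,  0., -1.]))
tip proj [np.float64(287.38676255928374), np.float64(138.25363528042288)]
tongue 146 [ 631.19 -155.7    74.51] [ 605.54 -176.3    70.53] [ 649.45 -114.7    79.77]
dir deg CW from -y 96.32381524713799
```

View pics/k4.png

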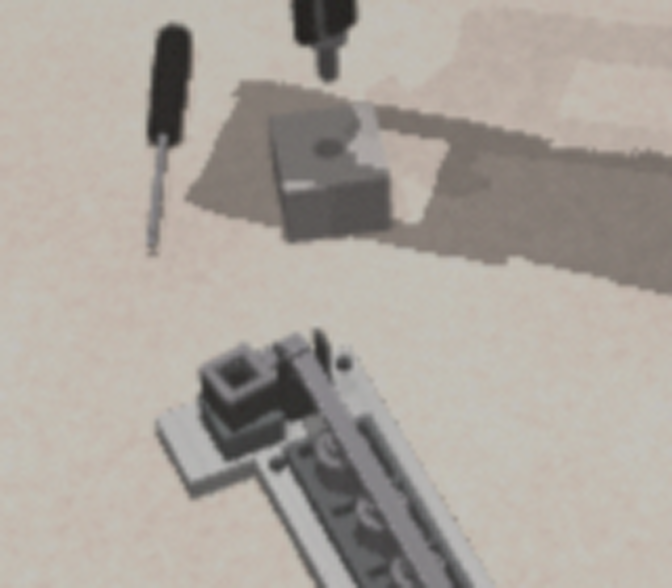

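```bash

python3 -m handwheel '[{"hand":0,"tx":0.004,"ty":-0.005,"tz":-0.15,"ax":0,"ay":0,"az":0},{"hand":0,"tx":0,"ty":0,"tz":-0.08,"ax":0,"ay":0,"az":0},{"hand":0,"tx":0,"ty":0,"tz":0,"ax":0,"ay":0,"az":0},{"hand":0,"tx":0,"ty":0,"tz":0,"ax":0,"ay":0,"az":0},{"hand":0,"tx":0,"ty":0,"tz":0,"ax":0,"ay":0,"az":0}]'
python3 -m handwheel '[{"hand":0,"tx":0,"ty":0,"tz":-0.06,"ax":0,"ay":0,"az":0},{"hand":0,"tx":0,"ty":0,"tz":-0.06,"ax":0,"ay":0,"az":0},{"hand":0,"tx":0,"ty":0,"tz":0,"ax":0,"ay":0,"az":0},{"hand":0,"tx":0,"ty":0,"tz":0,"ax":0,"ay":0,"az":0}]'
python3 lockfit.py | head -2
```

```text
time: 38.1
tcp_pos: [521.0, -326.9, 114.7]
ee_rot: [0.001, 0.999, 0.048, 0.001]
contact_force: [-0.3, 0.9, -0.8]
grip_width: 10.9
time: 38.5
tcp_pos: [520.0, -326.0, 88.8]
ee_rot: [-0.001, 0.999, 0.048, -0.001]
contact_force: [-0.3, 1.1, -0.9]
grip_width: 11.0
top (array([ 659.05, -157.3 ,   -0.14]), np.float64(191.22745098039215), np.float32(118.0), np.float64(2.1348813521067314))
scene (array([ 659. , -159. ,   -0.1]), np.float64(0.0), np.float32(0.0), np.float64(400.7238596564929))
```

```bash

python3 -m handwheel '[{"hand":0,"tx":0,"ty":0,"tz":-0.06,"ax":0,"ay":0,"az":0},{"hand":0,"tx":0,"ty":0,"tz":-0.06,"ax":0,"ay":0,"az":0},{"hand":0,"tx":0,"ty":0,"tz":0,"ax":0,"ay":0,"az":0},{"hand":0,"tx":0,"ty":0,"tz":-0.016,"ax":0,"ay":0,"az":0},{"hand":0,"tx":0,"ty":0,"tz":0,"ax":0,"ay":0,"az":0},{"hand":0,"tx":0,"ty":0,"tz":0,"ax":0,"ay":0,"az":0}]'
```

```text
time: 39.25
tcp_pos: [520.5, -326.4, 62.5]
ee_rot: [-0.0, 0.999, 0.048, -0.0]
contact_force: [0.4, 0.1, -0.5]
grip_width: 11.2
```

```bash

python3 -m handwheel '[{"hand":0,"tx":0,"ty":0,"tz":-0.006,"ax":0,"ay":0,"az":0},{"hand":0,"tx":0,"ty":0,"tz":0,"ax":0,"ay":0,"az":0},{"hand":0,"tx":0,"ty":0,"tz":0,"ax":0,"ay":0,"az":0},{"hand":0,"tx":0,"ty":0,"tz":0,"ax":0,"ay":0,"az":0}]'
python3 -m handwheel '[{"hand":0.6,"tx":0,"ty":0,"tz":0,"ax":0,"ay":0,"az":0},{"hand":0.6,"tx":0,"ty":0,"tz":0,"ax":0,"ay":0,"az":0},{"hand":0.6,"tx":0,"ty":0,"tz":0,"ax":0,"ay":0,"az":0},{"hand":0.6,"tx":0,"ty":0,"tz":0,"ax":0,"ay":0,"az":0},{"hand":0.6,"tx":0,"ty":0,"tz":0.1,"ax":0,"ay":0,"az":0},{"hand":0.6,"tx":0,"ty":0,"tz":0.15,"ax":0,"ay":0,"az":0},{"hand":0.6,"tx":0,"ty":0,"tz":0.2,"ax":0,"ay":0,"az":0}]'
python3 -m handwheel '[{"hand":0.6,"tx":-0.2,"ty":0,"tz":0.1,"ax":0,"ay":0,"az":0},{"hand":0.6,"tx":-0.2,"ty":0,"tz":0.1,"ax":0,"ay":0,"az":0},{"hand":0.6,"tx":-0.2,"ty":0,"tz":0,"ax":0,"ay":0,"az":0},{"hand":0.6,"tx":-0.2,"ty":0,"tz":0,"ax":0,"ay":0,"az":0},{"hand":0.6,"tx":0,"ty":0,"tz":0,"ax":0,"ay":0,"az":0},{"hand":0.6,"tx":0,"ty":0,"tz":0,"ax":0,"ay":0,"az":0}]'
python3 lockfit.py | head -2
python3 - <<'E'
from fixfit import *
print(yaw()[0])
for n in ('top','scene'):
    d=snap(n,n+'F.png'); P=cloud(d); Z=P[...,2]
    m=(abs(P[...,0]-519)<40)&(abs(P[...,1]+325)<40)&(Z>83)&(Z<96); Q=P[m]; print(n,'handle',len(Q),Q.mean(0),Q[:,2].max(),cv2.minAreaRect(Q[:,:2].astype(np.float32)))
    g=P[(abs(P[...,0]-621)<5)&(P[...,1]<110)&(P[...,1]>-120)&(Z>62)]; print('bar',np.polyfit(g[:,1],g[:,2],1))
    m=(Z>8)&(Z<70)&(P[...,0]>150)&(P[...,0]<880)&(abs(P[...,1])<560)
    nn,l,st,c=cv2.connectedComponentsWithStats(m.astype(np.uint8))
    for i in range(1,nn):
        if st[i,4]>20: print(st[i,4],np.nanmean(P[l==i],0))
a=cv2.imread('pics/topF.png')[180:300,250:500]; b=cv2.imread('pics/sceneF.png')[130:310,220:390]
a=cv2.resize(a,(600,288),interpolation=cv2.INTER_CUBIC); b=cv2.resize(b,(290,307),interpolation=cv2.INTER_CUBIC)
o=np.zeros((600,600,3),np.uint8); o[:288]=a; o[290:597,:290]=b; cv2.imwrite('pics/fin.png',np.clip(o*1.6,0,255).astype(np.uint8))
E
```

```text
time: 39.65
tcp_pos: [520.5, -326.4, 61.3]
ee_rot: [0.0, 0.999, 0.048, 0.0]
contact_force: [0.2, 0.2, -0.3]
grip_width: 10.9
time: 40.35
tcp_pos: [519.2, -325.4, 150.2]
ee_rot: [-0.002, 0.999, 0.048, -0.002]
contact_force: [-0.2, 1.0, 0.5]
grip_width: 51.4
time: 40.95
tcp_pos: [360.1, -326.8, 191.7]
ee_rot: [0.0, 0.999, 0.047, 0.0]
contact_force: [0.6, 0.3, 0.3]
grip_width: 51.3
top (array([ 659.24, -157.42,   -0.12]), np.float64(161.42352941176472), np.float32(246.0), np.float64(-0.88710994037001))
scene (array([ 656.67, -157.61,    0.36]), np.float64(76.52156862745099), np.float32(194.0), np.float64(1.2606824566443038))
[ 361.33 -326.62  191.42]
top handle 103 [ 521.3  -324.21   88.48] 95.80418737735317 ((521.4335327148438, -324.2856750488281), (40.65365219116211, 13.280363082885742), 4.599801063537598)
bar [ 0.   68.22]
746 [778.92  70.66  37.01]
5324 [621.65 -30.43  28.7 ]
61 [ 661.3  -158.26   62.75]
588 [ 586.02 -445.92   19.37]
193 [602.04 420.08  40.66]
45 [627.47 137.97  41.24]
955 [ 519.68 -322.     45.82]
scene handle 74 [ 520.54 -322.71   89.92] 95.81130288340569 ((520.8912353515625, -323.2291259765625), (42.43181610107422, 17.72545051574707), 5.006889343261719)
bar [ 0.   70.16]
295 [ 588.07 -439.98   21.64]
673 [ 525.22 -310.86   42.73]
4121 [631.41 -14.27  30.91]
1218 [777.29  69.24  34.03]
320 [625.7  457.38  39.9 ]
```

View pics/fin.png

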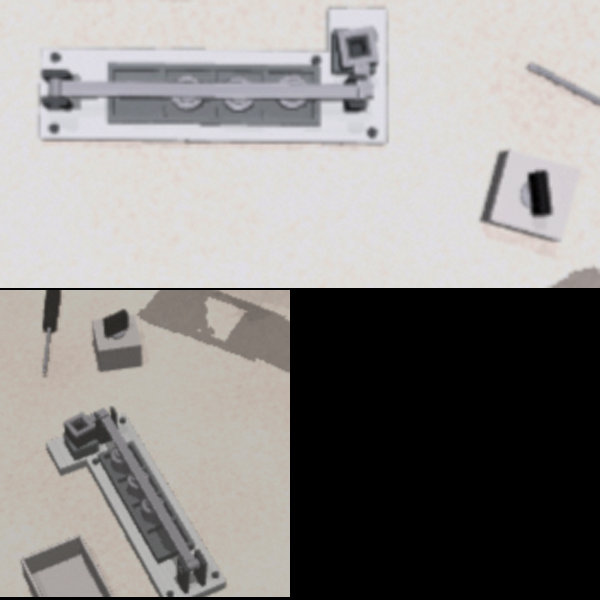

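```bash
python3 -c "
from h import *
print(ctrl.read_state()['time'],ctrl.finish_job())"
```

```text
the job is handed in; nothing more can be done
41.2 None
```

I did the whole job in the order asked and handed it in at about 41 s.

- **Parts:** I found three turned parts on the bench and no fourth in either camera's view. They stand upright in nests 2, 3 and 4, each within about 2 mm of its nest centre. Nest 1 is empty.
- **Bar:** I pushed it down until its top met resistance at about 69 mm. The last depth check showed it level, at 68 mm in the top camera and 70 mm in the scene camera.
- **Lock:** I seated the key at its calculated full depth after two small sideways corrections. I then turned it clockwise until the torque rose from near zero to about 0.2 Nm, which I took as the stop. The final pictures show the tongue over the end of the bar.
- **Key:** It hangs upright in its stand, with the handle at the same height and angle as at the start. It sits about 2 mm to one side, within the play of the hole.
- **Bottle, bin and screwdriver:** The measured positions before and after agree to about 1 mm.

**Check that disagreed:** the final fit of the lock angle was poor. The top camera gave about 83° against the expected 81°, and the scene camera's fit was unusable. That the lock is at its stop therefore rests on the torque rise and the pictures.

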